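Clear the rework bench: tip the scrap tray into the box, stand up the drivers

TASK

Clear this electronics bench for the next batch: first swing the scrap box's lid open until it rests back on its stop, then tip the scoop tray over the box so that its scrapped parts fall in, and put the tray back flat on the mat it came from. Scrapped parts lying loose on that mat go into the box too, and the nut drivers on the other mat go tip down into the wells of their stand, right to the bottom. Leave the lid open and do not shift the boards, the solder spool or the wipes pan.

Things in the scene. Friction and masses are not known exactly. Their poses are not given: they have to be found in the camera images.
- scrap_box: fixed grey steel scrap box, open top under its lid, outside 160 x 180 x 80 (x, y, z), walls and floor 4; origin at the centre of its underside on the table; its -x side faces the robot, the lid is hinged on its +x side
- lid (a joint): the hinged lid of the scrap box, rad: 0 shut, grows as it swings up and away from the robot, 1.75 = resting on its stop, a little past upright; it stays there by its weight and falls shut from below about 1.5. The lid is a 160 x 180 x 6 plate, 220 g
- lid_handle (a point): middle of the lid's handle, a round black bar of diameter 12, length 90 along the box's y, held 45 off the lid's front edge, so 45 clear from the bar's axis to the box's front wall when shut. Shut, it is about 84 above the table. It turns with the lid at 205 from the hinge line, which runs along the box's y at box x +80, 80 above the table
- tray: loose steel scoop tray, 140 x 110 (x, y), 250 g, sheet 3 thick; walls 34 high on the -x, +y and -y sides, the +x end is an open spout with no wall. Origin at the centre of its underside, z up. Two grip ears stand on the side walls, see the ear points
- tray_ear_left (a point): grip ear on the tray's +y side wall: an upright plate 50 long (tray x), 8 thick (tray y), its top 66 above the tray's underside; this point is its middle 50 above the underside. At tray x 0, y +53. Parts in the tray are at most 27 high
- tray_ear_right (a point): the same ear on the tray's -y side wall, at tray x 0, y -53, z 50
- scrap0: relay, black plastic block 28 x 20 x 18 (x, y, z), 20 g, starts in the tray; origin at the centre of its underside as it starts; orientation may be any after a fall
- scrap1: small transformer, dark steel core with copper and paper winding, 28 x 24 x 24 (x, y, z), 45 g, starts in the tray; origin at the centre of its underside as it starts; orientation may be any after a fall
- scrap2: finned aluminium heat sink, 30 x 22 x 20 (x, y, z), 25 g, starts in the tray; origin at the centre of its underside as it starts; orientation may be any after a fall
- scrap3: relay, black plastic block 28 x 20 x 18 (x, y, z), 20 g, starts in the tray; origin at the centre of its underside as it starts; orientation may be any after a fall
- stray0: small transformer, dark steel core with copper and paper winding, 28 x 24 x 24 (x, y, z), 45 g, starts loose on the parts mat beyond the tray's spout; origin at the centre of its underside as it starts; orientation may be any after a fall
- stray1: finned aluminium heat sink, 30 x 22 x 20 (x, y, z), 25 g, starts loose on the parts mat beyond the tray's spout; origin at the centre of its underside as it starts; orientation may be any after a fall
- stray2: relay, black plastic block 28 x 20 x 18 (x, y, z), 20 g, starts loose on the parts mat beyond the tray's spout; origin at the centre of its underside as it starts; orientation may be any after a fall
- mat_parts: thin green bench mat (fixed) that carries the tray and the loose scrap, 340 x 270 x 2; origin at the centre of its underside. It may lie left or right of the box; a like mat on the other side carries the drivers and the stand
- stand: fixed aluminium block stand for the nut drivers on the other mat, 46 x 136 x 60 (x, y, z), with three square wells in a row along its y, each 22 x 22 and 54 deep, centred at stand x 0 and y -44, 0, +44. Origin at the centre of its underside, z up. A driver on the bottom of a well has its handle just clear above the block
- driver0_tip (a point): centre of the driver's socket end face, 70 along its x, 9 above its underside
- driver0: nut driver, 140 long, 70 g: black square plastic handle 80 x 18 x 18 at its -x end (body x from -70 to +10), then a steel shaft of diameter 6 with a 9 mm socket tip at its +x end. Origin at the middle of its length on its underside; body x points from handle to tip; the centre line is 9 above the underside. Starts lying flat on the other mat, tip towards the robot
- driver1_tip (a point): centre of the driver's socket end face, 70 along its x, 9 above its underside
- driver1: nut driver, 140 long, 70 g: black square plastic handle 80 x 18 x 18 at its -x end (body x from -70 to +10), then a steel shaft of diameter 6 with a 9 mm socket tip at its +x end. Origin at the middle of its length on its underside; body x points from handle to tip; the centre line is 9 above the underside. Starts lying flat on the other mat, tip towards the robot
- driver2_tip (a point): centre of the driver's socket end face, 70 along its x, 9 above its underside
- driver2: nut driver, 140 long, 70 g: black square plastic handle 80 x 18 x 18 at its -x end (body x from -70 to +10), then a steel shaft of diameter 6 with a 9 mm socket tip at its +x end. Origin at the middle of its length on its underside; body x points from handle to tip; the centre line is 9 above the underside. Starts lying flat on the other mat, tip towards the robot
- board_stack: bystander: two green circuit boards on brass standoffs, 100 x 130 x 70, at the back of the bench; origin at the centre of its underside
- spool_stand: bystander: black stand with a spool of solder wire, 80 x 100 x 92, at the back of the bench; origin at the centre of its underside
- wipes_pan: bystander: small steel pan 90 x 80 x 55 with folded wipes, at the left of the bench; origin at the centre of its underside

How it is judged:
By the outcome, as a careful person would: the job done as asked, in the order asked, and still so for the second after the job is handed in, with the robot touching nothing.
Of scrap0, scrap1, scrap2, scrap3 only 3 to 4 are there at a start; the rules pass over those that are not, and their reading is None.
Of stray0, stray1, stray2 only 2 to 3 are there at a start; the rules pass over those that are not, and their reading is None.
Of driver0, driver1, driver2 only 2 to 3 are there at a start; the rules pass over those that are not, and their reading is None.
At some moment in a run one of stray0, stray1, stray2, driver0, driver1, driver2 may be knocked a few centimetres aside while the robot is not near it.
It also fails if it takes over 208 s, if anything falls off the work surface, if the arm or the gripper's body presses on something with over 40 N, if the wrist force passes 120 N, or if a joint passes its speed limit or range.

ROBOT

A 6-joint arm with a two-finger parallel gripper is mounted at the origin on the work surface. World frame = base frame: x ahead of the robot, y to its left, z up, the work surface at z = 0. Lengths are in m, angles in degrees, forces in N, time in s.
With the tool pointing down it reaches from about 0.3 to 0.75 m from the base axis. Payload 8.5 kg.
Tool frame: the origin (TCP) lies midway between the tips of the shut fingers; the grasp point (between the pads) lies 19 mm behind it (env.grasp_offset is the distance from the TCP to the grasp point, in m); z points along the fingers, y is the line along which they close (so a half turn about z gives the same grasp; the last joint's range is limited). The gripper opens to 85 mm and grips with 20 to 120 N. Pads are 22 mm wide; open, the fingers measure 114 mm over their backs; the gripper's body (76 mm by 85 mm) begins 54 mm behind the grasp point. The pads swing forward as they close: fully open they stand 13 mm farther back than shut.
Start: joints at [-78.054, 21.807, 74.336, -0, 83.858, -12.336], TCP at [0.226, -0.501, 0.231] pointing down, gripper open.
Joint ranges: [-178.18, 178.18], [-50.72, 133.34], [12.68, 142.11], [-81.47, 261.47], [9.98, 163.14], [-165.26, 165.26]. Speed limits (degrees/s): [136.94, 136.94, 180, 180, 180, 180].

INTERFACE

Orientations are given as a 3x3 rotation matrix whose columns are the frame's x, y, z axes.
In Python, from rig import env gives the robot as it stands.
- The arm moves only by the tool servo_tool, never from a script. Its argument "deltas" is text: rows parted by semicolons, each of 7 numbers parted by spaces: the opening, from 0 (shut) to 1 (fully open), then the shift along the tool's x, y, z in mm, then the turn, a rotation vector about the tool's x, y, z in rad. A call has 1 to 8 rows; each row shifts and turns the commanded pose from where the row before left it, along the tool's axes as they then stand; what a row does not reach is not made up. A row lasts 1/12 s, in which the tool goes at most 41.7 mm and 7.16 degrees, less where a joint would pass 70% of its speed; a pose out of reach is approached as far as the arm can. A call is refused whole if a number of a shift passes 41.7 or a number of a turn 0.125, either way. A call with a gripper value outside its range is refused whole. The fingers move at their own pace and stop on an object; "newtons" is the grip in N (left out, the last holds). Time passes only in rows, so rows that do not move let the fingers close. It gives the time, the measured TCP pose, the force, the opening and the grip force at its end, in the units of the state.
- env.observe(): the state, without advancing time (a new reading comes with each control period).
- env.get_image(name): name is "scene" or "side" or "wrist"; returns a dict with "img" (420x560x3 uint8, red, green, blue), "depth" (420x560 float32, m along the optical axis (not along the pixel's ray), 0 where there is no reading), "camera_matrix" (3x3 intrinsics, pixels), "world_to_cam" (4x4, takes a point from world to camera coordinates). Camera axes: x right, y down, z forward; pixel columns grow to the right and rows downward; lengths in m; the calibration is good to about 2 mm. A picture is of the moment at which its call begins.
- env.close_job(): hands the job in; it is judged then, once.
Trained networks look in a picture, given as the dict that the camera call returned (one of the last four; its "shot" number tells which), for a name from the list of things; names that differ only in an ending like _2 or _b are one class to them, and where a whole thing is asked for, a point or a joint stands for the part that bears it (a point fixed in the world has none). Each returns a list of dicts, best first, with "conf" (0 to 1); they miss things now and then, are a little off and sometimes report something else, mostly with a low value. They report only what shows in the picture. A call takes as long as a camera call.
- env.spot_in(name, picture): "bbox" ([centre column, centre row, width, height] in pixels, round what is visible of it).
- env.spot_point(name, picture): "uv" ([column, row] in pixels: a listed point, or the origin of a listed thing).
The state is a dict: "time_s": time; "q": joint angles; "qvel": joint speeds; "joint_efforts": joint torques, N m; "position": TCP position; "tool_rot": TCP orientation; "ft_force": force on the tool from outside, world axes, zero at the start; "wrist_torque": the same for the moment, N m; "grip_width": finger opening in m; "gripper_force": force on a finger pad.
Only numpy, scipy, OpenCV 4.12 (cv2) and the standard library are available. Lean on these libraries where they do the work, as an engineer would, in place of code of your own. Each camera call takes 0.05 s, during which the arm holds its last target. There are 200 camera calls.

## Working session

There is one attempt and no reset: what is moved stays moved. The work goes in short steps, Python scripts to look and compute and a tool call to move; the robot and the scene stay as the last step left them, time stands still between calls to the robot, and variables do not carry over. Pictures are saved under pics/ and viewed, at most 14 in all, crops included, and the job is handed in when it is done.

Besides the shell and the picture viewer there is one more tool, called after "Emit:" by a JSON object that holds its "method" and its "body", one argument or row to a line. servo_tool: Moves the arm, as the interface text tells. Its arguments: {"type":"object","properties":{"deltas":{"type":"string"},"newtons":{"type":"number"}},"required":["deltas"]}

```bash
ls; mkdir -p pics
cat > h.py <<'E'
import numpy as np, cv2
from rig import env
def ray(p,uv,z):
    K=p["camera_matrix"];T=np.linalg.inv(p["world_to_cam"])
    d=T[:3,:3]@np.linalg.inv(K)@[uv[0],uv[1],1];o=T[:3,3]
    return o+d*(z-o[2])/d[2]
def cloud(p):
    K=p["camera_matrix"];T=np.linalg.inv(p["world_to_cam"]);d=p["depth"]
    v,u=np.mgrid[:d.shape[0],:d.shape[1]]
    c=np.stack([(u-K[0,2])/K[0,0]*d,(v-K[1,2])/K[1,1]*d,d],-1)
    w=c@T[:3,:3].T+T[:3,3]; w[d==0]=np.nan
    return w
def save(n,*ps): cv2.imwrite("pics/"+n+".png",cv2.cvtColor(np.hstack(ps),cv2.COLOR_RGB2BGR))
E
python3 - <<'E'
from h import *
s=env.observe();print({k:np.round(v,3).tolist() for k,v in s.items()},env.grasp_offset)
for n in("scene","side"):
    p=env.get_image(n);save(n+"0",p["img"]);print(n,np.linalg.inv(p["world_to_cam"]).round(3).tolist())
    for t in"scrap_box lid_handle tray tray_ear_left tray_ear_right stand mat_parts driver0_tip driver0 stray0 stray1 stray2 scrap0 scrap1 scrap2".split():
        r=env.spot_point(t,p);print(t,[(np.round(a["uv"]).tolist(),round(a["conf"],2)) for a in r][:4])
E
```

```text
pics
{'time_s': 0.0, 'q': [-78.054, 21.839, 74.385, -0.001, 83.856, -12.338], 'qvel': [-0.03, 0.001, -0.071, -0.009, -0.052, -0.004], 'joint_efforts': [-0.001, -44.846, -23.128, -0.0, 0.005, 0.0], 'position': [0.226, -0.501, 0.231], 'tool_rot': [[0.912, 0.411, -0.0], [0.411, -0.912, 0.001], [0.0, -0.001, -1.0]], 'ft_force': [-0.767, 0.016, -0.371], 'wrist_torque': [0.005, 0.096, -0.039], 'gripper_force': 0.0, 'grip_width': 0.085} 0.0187
scene [[0.852, 0.454, -0.26, 0.854], [0.523, -0.74, 0.423, -0.392], [-0.001, -0.497, -0.868, 1.064], [0.0, 0.0, 0.0, 1.0]]
scrap_box [([266.0, 242.0], 0.75), ([215.0, 340.0], 0.42)]
lid_handle [([228.0, 211.0], 0.66)]
tray [([171.0, 293.0], 0.7)]
tray_ear_left [([353.0, 224.0], 0.23), ([337.0, 121.0], 0.17)]
tray_ear_right [([148.0, 303.0], 0.71)]
stand [([323.0, 168.0], 0.6), ([231.0, 316.0], 0.38)]
mat_parts [([185.0, 323.0], 0.79)]
driver0_tip [([255.0, 156.0], 0.73), ([154.0, 293.0], 0.26)]
driver0 [([282.0, 150.0], 0.77), ([272.0, 168.0], 0.71), ([290.0, 136.0], 0.55), ([227.0, 211.0], 0.39)]
stray0 [([184.0, 276.0], 0.72), ([191.0, 363.0], 0.65)
[... 978 characters left out ...]
], 0.79)]
driver0_tip [([193.0, 195.0], 0.48)]
driver0 [([216.0, 197.0], 0.78), ([212.0, 181.0], 0.65), ([209.0, 167.0], 0.45), ([330.0, 385.0], 0.36)]
stray0 [([331.0, 387.0], 0.59), ([315.0, 324.0], 0.5), ([326.0, 354.0], 0.42)]
stray1 [([331.0, 387.0], 0.59), ([315.0, 324.0], 0.5), ([326.0, 354.0], 0.42)]
stray2 [([331.0, 387.0], 0.59), ([315.0, 324.0], 0.5), ([326.0, 354.0], 0.42)]
scrap0 [([233.0, 344.0], 0.69), ([231.0, 363.0], 0.64), ([250.0, 345.0], 0.57), ([248.0, 368.0], 0.46)]
scrap1 [([233.0, 344.0], 0.69), ([231.0, 363.0], 0.64), ([250.0, 345.0], 0.57), ([248.0, 368.0], 0.46)]
scrap2 [([233.0, 344.0], 0.69), ([231.0, 363.0], 0.64), ([250.0, 345.0], 0.57), ([248.0, 368.0], 0.46)]
```

View pics/scene0.png

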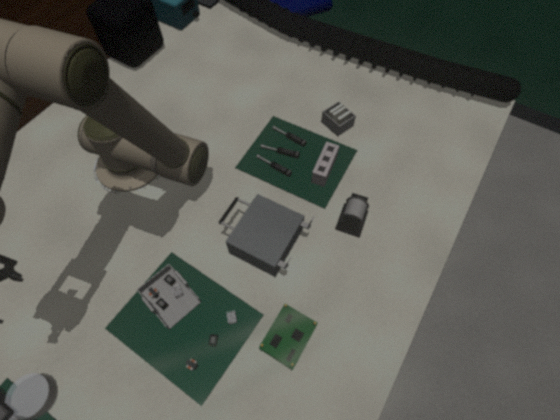

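View pics/side0.png

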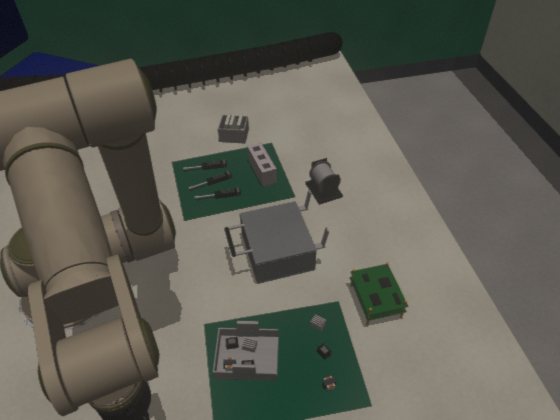

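```bash
cat >> h.py <<'E'
def ortho(names,x0,x1,y0,y1,r):
    # rows: x decreasing down, cols: y decreasing to right
    H=int((x1-x0)*r);W=int((y1-y0)*r);img=np.zeros((H,W,3),np.uint8);Z=np.full((H,W),-1.)
    for n in names:
        p=env.get_image(n) if isinstance(n,str) else n
        big=cv2.resize(p["img"],None,fx=3,fy=3); w=cv2.resize(cloud(p).astype(np.float32),None,fx=3,fy=3,interpolation=cv2.INTER_NEAREST) if 0 else None
        q=dict(p);q["depth"]=cv2.resize(p["depth"],None,fx=3,fy=3,interpolation=cv2.INTER_NEAREST)
        K=p["camera_matrix"].copy();K[:2]*=3;K[:2,2]+=1;q["camera_matrix"]=K
        w=cloud(q).reshape(-1,3);c=big.reshape(-1,3)
        i=np.isfinite(w[:,0]);w=w[i];c=c[i]
        a=((x1-w[:,0])*r).astype(int);b=((y1-w[:,1])*r).astype(int)
        k=(a>=0)&(a<H)&(b>=0)&(b<W)&(w[:,2]<.25);a,b,z,c=a[k],b[k],w[k,2],c[k]
        o=np.argsort(z)
        a,b,z,c=a[o],b[o],z[o],c[o];m=z>Z[a,b]
        img[a[m],b[m]]=c[m];Z[a[m],b[m]]=z[m]
    return img,Z
E
python3 - <<'E'
from h import *
P={n:env.get_image(n) for n in("scene","side")}
img,Z=ortho([P["scene"],P["side"]],.2,.9,-.5,.5,800)
np.save("Z.npy",Z);im=img.copy()
im=np.clip(im.astype(int)*2,0,255).astype(np.uint8)
for k in range(0,10):
    cv2.line(im,(k*80,0),(k*80,6),(255,0,0),1);
for k in range(0,7): cv2.line(im,(0,k*80),(6,k*80),(255,0,0),1)
save("o0",im)
S=P["side"]
for t,z in dict(lid_handle=.084,tray_ear_left=.052,tray_ear_right=.052,tray=.002,stand=.002,driver0=.002,driver0_tip=.011,stray0=.012,mat_parts=0,scrap0=.006,scrap_box=0).items():
  for n in P: print(t,n,[(ray(P[n],a["uv"],z).round(3)[:2].tolist(),round(a["conf"],2)) for a in env.spot_point(t,P[n])][:4])
E
```

```text
lid_handle scene [([0.425, -0.005], 0.61)]
lid_handle side [([0.437, -0.001], 0.9), ([0.557, 0.233], 0.48)]
tray_ear_left scene [([0.431, -0.232], 0.75), ([0.432, 0.361], 0.69), ([0.757, 0.166], 0.17)]
tray_ear_left side [([0.435, -0.237], 0.73)]
tray_ear_right scene [([0.406, -0.334], 0.91), ([0.419, 0.009], 0.38), ([0.595, 0.301], 0.18)]
tray_ear_right side [([0.414, -0.344], 0.93)]
tray scene [([0.421, -0.288], 0.81)]
tray side [([0.425, -0.286], 0.85), ([0.415, -0.321], 0.56)]
stand scene [([0.587, 0.344], 0.63)]
stand side [([0.571, 0.309], 0.82)]
driver0 scene [([0.408, 0.313], 0.75), ([0.429, 0.255], 0.59), ([0.408, 0.384], 0.55)]
driver0 side [([0.408, 0.38], 0.74), ([0.421, 0.309], 0.67)]
driver0_tip scene [([0.362, 0.258], 0.66)]
driver0_tip side [([0.358, 0.257], 0.75)]
stray0 scene [([0.588, -0.397], 0.52), ([0.607, -0.315], 0.52), ([0.604, -0.24], 0.46)]
stray0 side [([0.592, -0.25], 0.52), ([0.607, -0.332], 0.45), ([0.595, -0.406], 0.44), ([0.505, -0.329], 0.39)]
mat_parts scene [([0.497, -0.316], 0.9)]
mat_parts side [([0.498, -0.326], 0.87)]
scrap0 scene [([0.386, -0.26], 0.63), ([0.428, -0.26], 0.6), ([0.373, -0.305], 0.55), ([0.416, -0.322], 0.49)]
scrap0 side [([0.436, 0.059], 0.72), ([0.434, -0.269], 0.68), ([0.386, -0.261], 0.58), ([0.419, -0.316], 0.56)]
scrap_box scene []
scrap_box side [([0.563, -0.012], 0.89)]
```

View pics/o0.png

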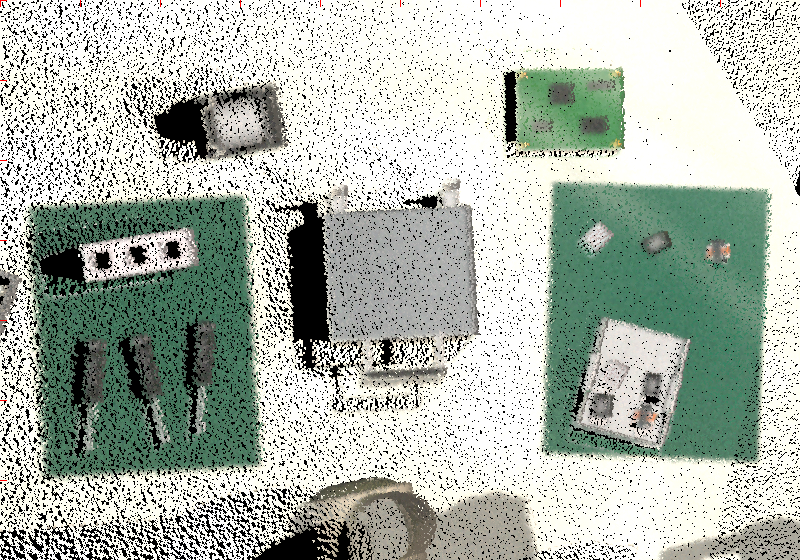

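```bash
cat > fit.py <<'E'
from h import *
Z=np.load("Z.npy")
def rect(name,x0,x1,y0,y1,z0,z1):
    x=.9-(np.mgrid[:Z.shape[0],:Z.shape[1]][0]+.5)/800;y=.5-(np.mgrid[:Z.shape[0],:Z.shape[1]][1]+.5)/800
    m=(x>x0)&(x<x1)&(y>y0)&(y<y1)&(Z>z0)&(Z<z1)
    m=cv2.morphologyEx(m.astype(np.uint8),cv2.MORPH_CLOSE,np.ones((3,3)))
    n,l,st,_=cv2.connectedComponentsWithStats(m)
    k=1+st[1:,4].argmax();m=l==k
    pts=np.c_[x[m],y[m]].astype(np.float32)*1000
    (c,s,a)=cv2.minAreaRect(pts);zz=Z[m&(Z>0)]
    print(name,np.round(c,1),np.round(s,1),round(a,1),"z med/95",np.percentile(zz,[50,95]).round(4),m.sum())
rect("lid",.44,.7,-.12,.12,.07,.12)
rect("handle",.40,.46,-.1,.1,.07,.12)
rect("tray",.33,.52,-.37,-.2,.025,.09)
rect("stand",.53,.64,.23,.45,.045,.08)
for i,(y0,y1) in enumerate([(.22,.275),(.285,.345),(.36,.42)]): rect("drv%d"%i,.32,.51,y0,y1,.0105,.03); rect("hnd%d"%i,.395,.51,y0,y1,.0135,.03)
for i,(y0,y1) in enumerate([(-.29,-.22),(-.36,-.29),(-.43,-.37)]): rect("stray%d"%i,.56,.65,y0,y1,.010,.04)
E
python3 fit.py; cat /dev/null
```

```text
lid [ 5.532e+02 -3.000e-01] [231.4 190.1] 3.2 z med/95 [0.0875 0.0909] 20672
handle [441.9  -6.2] [106.2  35. ] 90.0 z med/95 [0.0896 0.093 ] 1216
tray [ 418.9 -289.9] [121.5 146.9] 75.0 z med/95 [0.0376 0.0703] 2381
stand [580.9 327.2] [ 50.3 147.8] 9.3 z med/95 [0.0622 0.0662] 3887
drv0 [429.2 245.8] [ 29.5 142.6] 87.3 z med/95 [0.0181 0.0242] 1584
hnd0 [458.6 244.4] [29.5 83.8] 87.3 z med/95 [0.0197 0.0244] 1183
drv1 [414.2 309.8] [142.2  29.3] 15.4 z med/95 [0.0183 0.0236] 1540
hnd1 [439.8 317.6] [88.5 29.1] 14.0 z med/95 [0.0197 0.0239] 1214
drv2 [406.6 383.9] [ 29.1 142.4] 86.7 z med/95 [0.0181 0.0237] 1590
hnd2 [436.3 382. ] [29.1 81.9] 87.4 z med/95 [0.0197 0.0239] 1166
stray0 [ 602.8 -245.9] [27.4 37.1] 45.0 z med/95 [0.0204 0.0263] 592
stray1 [ 596.2 -321.3] [24.  35.2] 26.6 z med/95 [0.0204 0.0244] 491
stray2 [ 585.8 -398.3] [32.2 30.1] 7.1 z med/95 [0.0257 0.0305] 506
```

Emit:
{"method": "servo_tool", "body": {
  "deltas": "1 0 0 0 0 0 0.05;1 0 0 0 0 0.1 0;1 0 0 0 0.1 0 0"
}}

```text
time_s: 3.05
position: [0.2252, -0.5001, 0.2321]
tool_rot: [[0.926, 0.372, 0.061], [0.362, -0.923, 0.131], [0.104, -0.099, -0.99]]
ft_force: [-1.1, -0.9, -0.5]
grip_width: 0.0856
gripper_force: 0.0
```

Run:
```python
from h import *
s=env.observe();print({k:np.round(v,4).tolist() for k,v in s.items() if k in("time_s","q","position","tool_rot")})
```

```text
{'time_s': 3.05, 'q': [-80.3821, 24.2571, 70.6936, 4.6776, 91.8817, -12.1554], 'position': [0.2252, -0.5001, 0.2321], 'tool_rot': [[0.9263, 0.3719, 0.0605], [0.362, -0.923, 0.1306], [0.1045, -0.0991, -0.9896]]}
```

Emit:
{"method": "servo_tool", "body": {
  "deltas": "1 40 40 -40 0 0 0;1 40 40 -40 0 0 0;1 40 40 -40 0 0 0;1 0 0 0 0 -0.1 0;1 0 0 0 0 -0.1 0;1 0 0 0 0 0 0"
}}

```text
time_s: 3.55
position: [0.3182, -0.5502, 0.3025]
tool_rot: [[0.917, 0.376, -0.132], [0.386, -0.921, 0.053], [-0.102, -0.099, -0.99]]
ft_force: [0.5, 0.9, -0.7]
grip_width: 0.0857
gripper_force: 0.0
```

Run:
```python
from h import *
s=env.observe();print({k:np.round(v,4).tolist() for k,v in s.items() if k in("time_s","q","position","tool_rot")})
```

```text
{'time_s': 3.55, 'q': [-68.1761, 32.6229, 44.943, -6.2319, 107.9963, -2.326], 'position': [0.3182, -0.5502, 0.3025], 'tool_rot': [[0.917, 0.3763, -0.1323], [0.3856, -0.9212, 0.0527], [-0.1021, -0.0994, -0.9898]]}
```

```bash
cat > kin.py <<'E'
import numpy as np
from scipy.spatial.transform import Rotation as R
from scipy.optimize import least_squares
D=[([-78.054,21.839,74.385,-.001,83.856,-12.338],[.226,-.501,.231],[[.912,.411,0],[.411,-.912,.001],[0,-.001,-1]]),
([-80.3821,24.2571,70.6936,4.6776,91.8817,-12.1554],[.2252,-.5001,.2321],[[.9263,.3719,.0605],[.362,-.923,.1306],[.1045,-.0991,-.9896]]),
([-68.1761,32.6229,44.943,-6.2319,107.9963,-2.326],[.3182,-.5502,.3025],[[.917,.3763,-.1323],[.3856,-.9212,.0527],[-.1021,-.0994,-.9898]])]
lo=np.array([-178.18,-50.72,12.68,-81.47,9.98,-165.26]);hi=np.array([178.18,133.34,142.11,261.47,163.14,165.26])
def fk(q,k):
    q=np.radians(q);r=lambda a,t:R.from_euler(a,t).as_matrix()
    A=r('z',q[0]);p=A@[k[0],k[1],k[2]]
    A=A@r('y',q[1]);p=p+A@[0,0,k[3]]
    A=A@r('y',q[2]);p=p+A@[k[4],0,k[5]]
    A=A@r('z',q[3])@r('y',q[4]);p=p+A@[k[6],k[8],k[7]]
    A=A@r('z',q[5]-np.pi/2)
    return p,A
def res(k): return np.concatenate([(fk(q,k)[0]-p) for q,p,_ in D])
K=None
def fit():
    s=least_squares(lambda k:np.r_[res(k),1e-3*(k-k0)],k0:=np.array([0,0.117,.3,.4,0,.35,0,.2,0.]));return s
s=fit();K=s.x
def ik(p,A,q0,full=False):
    s=least_squares(lambda q:np.r_[(fk(q,K)[0]-p)*5,(fk(q,K)[1]-A).ravel()],np.clip(q0,lo+1,hi-1),bounds=(lo,hi),x_scale=30)
    return s.x,np.linalg.norm(s.fun)
if __name__=="__main__":
    print(K.round(3),res(K).round(4),[np.abs(fk(q,K)[1]-np.array(r)).max().round(4) for q,_,r in D])
E
python3 kin.py
```

```text
[ 0.001  0.121  0.125  0.541  0.101  0.349  0.001  0.258 -0.004] [ 0. -0. -0. -0.  0.  0. -0. -0.  0.] [np.float64(1.8235), np.float64(1.8526), np.float64(1.8424)]
```

```bash
sed -i "s/q\[5\]-np.pi/q[5]+np.pi/" kin.py
cat > go.py <<'E'
# usage: python3 go.py x y z  zx zy zz  yx yy yz   (m; desired tool z dir, tool y dir)  -> total tool-frame shift mm, rotvec, rows, ik
import sys;from h import *
from scipy.spatial.transform import Rotation as R
import json,os,kin
def frame(z,y):
    z=np.array(z,float);z/=np.linalg.norm(z);y=np.array(y,float);y-=z*(y@z);y/=np.linalg.norm(y);return np.c_[np.cross(y,z),y,z]
def log():
    s=env.observe();q=np.array(s["q"]);p=np.array(s["position"]);A=np.array(s["tool_rot"])
    with open("log.txt","a") as f:f.write(json.dumps([q.tolist(),p.tolist(),A.tolist()])+"\n")
    return s,q,p,A
def ikfit():
    if os.path.exists("log.txt"): kin.D+= [json.loads(l) for l in open("log.txt")]
    kin.K=kin.fit().x
def delta(p,A,P,B):
    d=A.T@(P-p)*1000;r=R.from_matrix(A.T@B).as_rotvec();return d,r
if __name__=="__main__":
    s,q,p,A=log();v=[float(a) for a in sys.argv[1:]];
    print("t",round(s["time_s"],2),"p",p.round(4),"F",np.round(s["ft_force"],1),"w",round(s["grip_width"],4),"z",A[:,2].round(3),"y",A[:,1].round(3))
    while len(v)>=9:
        P=np.array(v[:3]);B=frame(v[3:6],v[6:9]);d,r=delta(p,A,P,B)
        print("shift",d.round(1),"rot",r.round(3),"rows>=",int(np.ceil(max(np.linalg.norm(d)/41,np.linalg.norm(r)/.122))))
        v=v[9:];p,A=P,B
E
cat > lidfit.py <<'E'
from h import *
Z=np.load("Z.npy")
I=np.mgrid[:Z.shape[0],:Z.shape[1]];x=.9-(I[0]+.5)/800;y=.5-(I[1]+.5)/800
m=(x<.445)&(x>.41)&(abs(y)<.07)&(Z>.08)&(Z<.1)
print("bar",np.median(x[m]),np.percentile(y[m],[2,98]),np.polyfit(y[m],x[m],1),m.sum())
m=(x>.47)&(x<.72)&(abs(y)<.11)&(Z>.081)&(Z<.1)
# edges of lid: per-column extents
for c in (-.06,-.03,0,.03,.06):
    k=m&(abs(y-c)<.008);print("col",c,np.percentile(x[k],[1,99]).round(4),end=" ")
for c in (.50,.53,.56,.59,.62):
    k=m&(abs(x-c)<.008);print("row",c,np.percentile(y[k],[.5,99.5]).round(4),end=" ")
E
python3 lidfit.py; python3 go.py .431 -.004 .2 0 0 -1 1 .035 0
```

```text
bar 0.43312500000000004 [-0.0567   0.04295] [-0.03134045  0.43362691] 858
col -0.06 [0.4794 0.6656] col -0.03 [0.4794 0.6381] col 0 [0.4794 0.6369] col 0.03 [0.4769 0.6344] col 0.06 [0.4756 0.6344] row 0.5 [-0.0931  0.0894] row 0.53 [-0.0931  0.0894] row 0.56 [-0.0906  0.0919] row 0.59 [-0.0881  0.0944] row 0.62 [-0.0869  0.0956] t 3.55 p [ 0.3182 -0.5502  0.3025] F [ 0.5  0.9 -0.7] w 0.0857 z [-0.132  0.053 -0.99 ] y [ 0.376 -0.921 -0.099]
shift [ 324.4 -450.5  115.4] rot [-0.149  0.029 -1.211] rows>= 14
```

Emit:
{"method": "servo_tool", "body": {
  "deltas": "0.4 0 0 0 -0.03 0.006 0;0.4 0 0 0 -0.03 0.006 0;0.4 0 0 0 -0.03 0.006 0;0.4 0 0 0 -0.03 0.006 0;0.4 0 0 0 -0.03 0.006 0;0.4 0 0 0 0 0 -0.12;0.4 0 0 0 0 0 -0.12;0.4 0 0 0 0 0 -0.12"
}}

```text
time_s: 4.22
position: [0.3153, -0.5508, 0.3028]
tool_rot: [[0.724, 0.689, -0.042], [0.686, -0.724, -0.071], [-0.08, 0.023, -0.997]]
ft_force: [0.0, -0.4, -0.6]
grip_width: 0.0343
gripper_force: 0.0
```

Emit:
{"method": "servo_tool", "body": {
  "deltas": "0.4 0 0 0 0 0 -0.12;0.4 0 0 0 0 0 -0.12;0.4 0 0 0 0 0 -0.12;0.4 0 0 0 0 0 -0.12;0.4 0 0 0 0 0 -0.12;0.4 0 0 0 0 0 -0.12;0.4 0 0 0 0 0 -0.12;0.4 0 0 0 0 0 0"
}}

```text
time_s: 4.88
position: [0.3154, -0.551, 0.3026]
tool_rot: [[-0.029, 0.999, -0.043], [0.997, 0.025, -0.071], [-0.07, -0.045, -0.997]]
ft_force: [0.1, -0.2, 0.8]
grip_width: 0.0343
gripper_force: 0.0
```

```bash
python3 go.py .432 -.004 .17 0 0 -1 1 .04 0
```

```text
t 4.88 p [ 0.3154 -0.551   0.3026] F [ 0.1 -0.2  0.8] w 0.0343 z [-0.043 -0.071 -0.997] y [ 0.999  0.025 -0.045]
shift [551.4 136.3  88.3] rot [-0.045  0.07  -0.013] rows>= 15
```

Emit:
{"method": "servo_tool", "body": {
  "deltas": "0.4 0 0 0 -0.045 0.07 -0.013;0.4 36 9.2 8.8 0 0 0;0.4 36 9.2 8.8 0 0 0;0.4 36 9.2 8.8 0 0 0;0.4 36 9.2 8.8 0 0 0;0.4 36 9.2 8.8 0 0 0;0.4 36 9.2 8.8 0 0 0;0.4 36 9.2 8.8 0 0 0"
}}

```text
time_s: 5.55
position: [0.3706, -0.295, 0.2404]
tool_rot: [[-0.031, 1.0, -0.0], [1.0, 0.031, -0.0], [-0.0, -0.0, -1.0]]
ft_force: [1.8, -0.4, -0.2]
grip_width: 0.0346
gripper_force: 0.0
```

Emit:
{"method": "servo_tool", "body": {
  "deltas": "0.4 36 9.2 8.8 0 0 0;0.4 36 9.2 8.8 0 0 0;0.4 36 9.2 8.8 0 0 0;0.4 36 9.2 8.8 0 0 0;0.4 36 9.2 8.8 0 0 0;0.4 36 9.2 8.8 0 0 0;0.4 36 9.2 8.8 0 0 0;0.4 20 4 0 0 0 0"
}}

```text
time_s: 6.22
position: [0.4283, -0.0194, 0.1775]
tool_rot: [[-0.033, 0.999, -0.003], [0.999, 0.033, 0.002], [0.002, -0.003, -1.0]]
ft_force: [0.1, -0.4, -0.7]
grip_width: 0.0344
gripper_force: 0.0
```

Emit:
{"method": "servo_tool", "body": {
  "deltas": "0.4 0 0 0 0 0 0;0.4 0 0 0 0 0 0"
}}

```text
time_s: 6.38
position: [0.4289, -0.022, 0.1787]
tool_rot: [[-0.035, 0.999, -0.001], [0.999, 0.035, -0.0], [-0.0, -0.001, -1.0]]
ft_force: [0.4, -0.2, -0.3]
grip_width: 0.0344
gripper_force: 0.0
```

```bash
python3 go.py .433 -.004 .065 0 0 -1 1 .04 0
python3 - <<'E'
from h import *
p=env.get_image("wrist");save("w1",p["img"])
for n in("wrist","side"):
    p=env.get_image(n);print(n,[(ray(p,a["uv"],.084).round(4),round(a["conf"],2)) for a in env.spot_point("lid_handle",p)])
E
```

```text
t 6.38 p [ 0.4289 -0.022   0.1787] F [ 0.4 -0.2 -0.3] w 0.0344 z [-0.001 -0.    -1.   ] y [ 0.999  0.035 -0.001]
shift [ 17.9   4.8 113.7] rot [-0.001  0.    -0.005] rows>= 3
wrist [(array([ 0.4337, -0.0058,  0.084 ]), 0.93), (array([ 0.5567, -0.1662,  0.084 ]), 0.43)]
side [(array([ 0.4329, -0.0093,  0.084 ]), 0.76), (array([ 0.3882, -0.345 ,  0.084 ]), 0.17)]
```

View pics/w1.png

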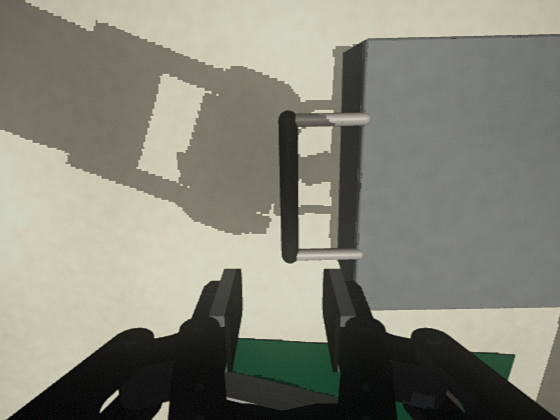

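Emit:
{"method": "servo_tool", "body": {
  "deltas": "0.4 16 5 0 0 0 0;0.4 0 0 30 0 0 0;0.4 0 0 30 0 0 0;0.4 0 0 30 0 0 0;0.4 0 0 24 0 0 0;0.4 0 0 0 0 0 0;0.4 0 0 0 0 0 0"
}}

```text
time_s: 7.22
position: [0.4331, -0.0071, 0.0646]
tool_rot: [[-0.035, 0.999, -0.004], [0.999, 0.035, -0.001], [-0.001, -0.004, -1.0]]
ft_force: [0.6, -1.2, 0.5]
grip_width: 0.0341
gripper_force: 0.0
```

Emit:
{"method": "servo_tool", "body": {
  "deltas": "0 0 0 0 0 0 0;0 0 0 0 0 0 0;0 0 0 0 0 0 0;0 0 0 0 0 0 0;0 0 0 0 0 0 0",
  "newtons": 30
}}

```text
time_s: 7.63
position: [0.4328, -0.0071, 0.0661]
tool_rot: [[-0.038, 0.999, -0.002], [0.999, 0.038, -0.003], [-0.003, -0.002, -1.0]]
ft_force: [-6.7, -3.2, 5.1]
grip_width: 0.0111
gripper_force: 29.2
```

```bash
python3 go.py
python3 - <<'E'
import numpy as np
# arc shifts (tool y=+x world-ish, tool z=down), per step of .11 rad: handle rel hinge
a=np.linspace(0,1.76,17)
a0=np.arctan2(.004,.205)
x=-.205*np.cos(a+a0);z=.205*np.sin(a+a0)
print(np.c_[np.diff(x)*1000,-np.diff(z)*1000].round(1).tolist())
E
```

```text
t 7.63 p [ 0.4328 -0.0071  0.0661] F [-6.7 -3.2  5.1] w 0.0111 z [-0.002 -0.003 -1.   ] y [ 0.999  0.038 -0.002]
[[1.7, -22.5], [4.1, -22.2], [6.5, -21.6], [8.9, -20.7], [11.1, -19.6], [13.2, -18.3], [15.1, -16.7], [16.9, -15.0], [18.4, -13.0], [19.7, -10.9], [20.8, -8.7], [21.6, -6.4], [22.2, -4.0], [22.5, -1.5], [22.5, 1.0], [22.3, 3.5]]
```

Emit:
{"method": "servo_tool", "body": {
  "deltas": "0 0 0.8 -11.2 0 0 0;0 0 0.9 -11.2 0 0 0;0 0 2 -11.1 0 0 0;0 0 2.1 -11.1 0 0 0;0 0 3.2 -10.8 0 0 0;0 0 3.3 -10.8 0 0 0;0 0 4.4 -10.4 0 0 0;0 0 4.5 -10.3 0 0 0"
}}

```text
time_s: 8.3
position: [0.4527, -0.006, 0.153]
tool_rot: [[-0.037, 0.999, -0.005], [0.999, 0.037, -0.003], [-0.002, -0.005, -1.0]]
ft_force: [-7.4, -3.6, 2.1]
grip_width: 0.0111
gripper_force: 29.3
```

Emit:
{"method": "servo_tool", "body": {
  "deltas": "0 0 5.5 -9.8 0 0 0;0 0 5.6 -9.8 0 0 0;0 0 6.6 -9.2 0 0 0;0 0 6.6 -9.1 0 0 0;0 0 7.5 -8.4 0 0 0;0 0 7.6 -8.3 0 0 0;0 0 8.4 -7.5 0 0 0;0 0 8.5 -7.5 0 0 0"
}}

```text
time_s: 8.97
position: [0.5082, -0.003, 0.2245]
tool_rot: [[-0.037, 0.999, -0.005], [0.999, 0.037, -0.002], [-0.002, -0.005, -1.0]]
ft_force: [-12.3, 2.9, 11.8]
grip_width: 0.0107
gripper_force: 29.6
```

Emit:
{"method": "servo_tool", "body": {
  "deltas": "0 0 9.2 -6.5 0 0 0;0 0 9.2 -6.5 0 0 0;0 0 9.8 -5.5 0 0 0;0 0 9.9 -5.4 0 0 0;0 0 10.4 -4.4 0 0 0;0 0 10.4 -4.3 0 0 0;0 0 10.8 -3.2 0 0 0;0 0 10.8 -3.2 0 0 0"
}}

```text
time_s: 9.63
position: [0.5912, 0.0014, 0.2628]
tool_rot: [[-0.039, 0.999, 0.001], [0.999, 0.039, 0.001], [0.001, 0.001, -1.0]]
ft_force: [-2.3, 8.4, 1.2]
grip_width: 0.0111
gripper_force: 30.6
```

Emit:
{"method": "servo_tool", "body": {
  "deltas": "0 0 11.1 -2 0 0 0;0 0 11.1 -2 0 0 0;0 0 11.2 -0.8 0 0 0;0 0 11.3 -0.7 0 0 0;0 0 11.2 0.5 0 0 0;0 0 11.3 0.5 0 0 0;0 0 11 1.7 0 0 0;0 0 6 1 0 0 0"
}}

```text
time_s: 10.3
position: [0.676, 0.0053, 0.2636]
tool_rot: [[-0.04, 0.999, 0.001], [0.999, 0.04, 0.002], [0.002, 0.001, -1.0]]
ft_force: [-1.1, 9.9, 2.2]
grip_width: 0.0106
gripper_force: 31.0
```

```bash
python3 go.py
python3 - <<'E'
from h import *
p=env.get_image("side");save("s2",p["img"])
E
```

```text
t 10.3 p [0.676  0.0053 0.2636] F [-1.1  9.9  2.2] w 0.0106 z [ 0.001  0.002 -1.   ] y [0.999 0.04  0.001]
```

View pics/s2.png

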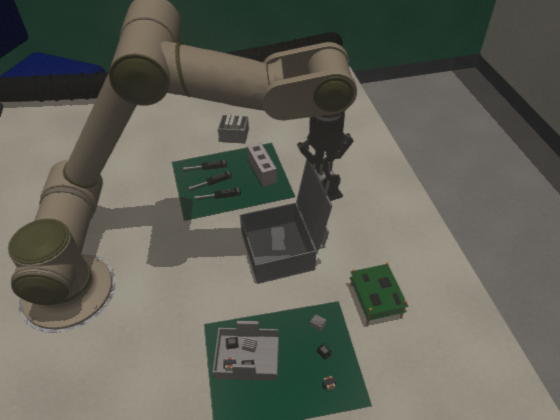

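Emit:
{"method": "servo_tool", "body": {
  "deltas": "0.4 0 0 0 0 0 0;0.4 0 0 0 0 0 0;0.4 0 0 0 0 0 0;0.4 0 0 -20 0 0 0;0.4 0 0 -30 0 0 0;0.4 0 0 -30 0 0 0;1 0 -20 -20 0 0 0;1 0 -30 0 0 0 0"
}}

```text
time_s: 11.02
position: [0.6269, 0.0001, 0.3653]
tool_rot: [[-0.036, 0.999, 0.006], [0.999, 0.036, -0.003], [-0.003, 0.006, -1.0]]
ft_force: [0.1, -0.3, 0.1]
grip_width: 0.0573
gripper_force: 0.0
```

```bash
cat > pour.py <<'E'
from go import *
ikfit();print("K",kin.K.round(4),"res mm",(1000*np.abs(kin.res(kin.K)).max()).round(2),max(np.abs(kin.fk(q,kin.K)[1]-np.array(r)).max() for q,_,r in kin.D).round(3))
s,q,p,A=log()
c=np.array([.419,-.290,.002]);y0=-15
def tray(lip,yaw,th): 
    M=R.from_euler('ZY',[yaw,th],degrees=True).as_matrix();return lip-M@[.07,0,0],M
def tool(o,M,side,sg,phi):
    z=M@[np.sin(phi),0,-np.cos(phi)];y=M@[0,sg,0];B=frame(z,y)
    return o+M@[0,side*.053,.05]+B[:,2]*.0187,B
for side in(1,-1):
  for sg in(1,-1):
    for phd in(0,25):
      phi=np.radians(phd)
      M=R.from_euler('Z',y0,degrees=True).as_matrix();P,B=tool(c,M,side,sg,phi)
      best=min((kin.ik(P,B,np.array([-40,40,70,g,80,h])) for g in(0,) for h in(-100,0,100)),key=lambda t:t[1])
      if best[1]>.01: print(side,sg,phd,"grasp infeasible",best[1].round(3));continue
      for yaw in(30,60,90,120):
        u=np.array([np.cos(np.radians(yaw)),np.sin(np.radians(yaw)),0])
        lip=np.array([.553,0,.125])-u*.02
        qq=best[0];worst=0;jm=0
        for i in range(13):
            f=i/12
            if i<=6: g=i/6;l0=c+R.from_euler('Z',y0,degrees=True).as_matrix()@[.07,0,0];o,M=tray(l0*(1-g)+lip*g+np.array([0,0,.10*(1-abs(2*g-1))]),y0+(yaw-y0)*g,0)
            else: o,M=tray(lip,yaw,(i-6)/6*68)
            P,B=tool(o,M,side,sg,phi);q2,e=kin.ik(P,B,qq);worst=max(worst,e);jm=max(jm,np.abs(q2-qq).max());qq=q2
        hand=[(P-B[:,2]*k).round(2) for k in(.09,.2)]
        print(side,sg,phd,yaw,"err",worst.round(3),"maxstep",jm.round(0),"qend",qq.round(0),"hand",*hand)
E
python3 pour.py
```

```text
K [-5.000e-04  1.170e-01  1.298e-01  5.374e-01  1.029e-01  3.508e-01
 -3.000e-04  2.574e-01  5.000e-04] res mm 0.21 0.0
1 1 0 30 err 0.0 maxstep 13.0 qend [   3.   49.   54.  -37.  136. -129.] hand [0.58 0.08 0.24] [0.67 0.13 0.28]
1 1 0 60 err 0.092 maxstep 10.0 qend [   9.   42.   70.  -52.  113. -141.] hand [0.54 0.08 0.24] [0.59 0.17 0.28]
1 1 0 90 err 0.628 maxstep 15.0 qend [  12.   34.   90.  -65.   87. -145.] hand [0.5  0.07 0.24] [0.5  0.17 0.28]
1 1 0 120 err 0.984 maxstep 29.0 qend [   7.   24.  105.  -81.   59. -148.] hand [0.47 0.03 0.24] [0.42 0.12 0.28]
1 1 25 30 err 0.0 maxstep 18.0 qend [   1.   39.   60.  -22.  118. -123.] hand [0.57 0.07 0.26] [0.63 0.11 0.34]
1 1 25 60 err 0.467 maxstep 13.0 qend [   5.   33.   73.  -35.  100. -143.] hand [0.53 0.07 0.26] [0.57 0.13 0.34]
1 1 25 90 err 0.994 maxstep 16.0 qend [   5.   25.   88.  -44.   77. -160.] hand [0.5  0.05 0.26] [0.5  0.12 0.34]
1 1 25 120 err 1.451 maxstep 62.0 qend [   2.   20.  105.  -62.   47. -165.] hand [0.48 0.02 0.26] [0.45 0.08 0.34]
1 -1 0 30 err 0.0 maxstep 13.0 qend [  3.  49.  54. -37. 136.  51.
[... 1465 characters left out ...]
28.] hand [0.63 0.03 0.24] [0.68 0.12 0.28]
-1 -1 0 90 err 0.0 maxstep 14.0 qend [ 10.  41.  72. -66.  90.  25.] hand [0.61 0.07 0.24] [0.61 0.17 0.28]
-1 -1 0 120 err 0.0 maxstep 18.0 qend [ 11.  33.  92. -81.  63.  29.] hand [0.57 0.08 0.24] [0.51 0.17 0.28]
-1 -1 25 30 err 0.0 maxstep 16.0 qend [ -7.  44.  51. -28. 119.  47.] hand [ 0.62 -0.02  0.26] [0.69 0.02 0.34]
-1 -1 25 60 err 0.0 maxstep 12.0 qend [ -0.  40.  58. -37. 103.  28.] hand [0.62 0.02 0.26] [0.66 0.08 0.34]
-1 -1 25 90 err 0.0 maxstep 15.0 qend [  4.  34.  70. -43.  82.  13.] hand [0.61 0.05 0.26] [0.61 0.12 0.34]
-1 -1 25 120 err 0.0 maxstep 18.0 qend [  5.  27.  85. -47.  58.  -2.] hand [0.57 0.07 0.26] [0.54 0.13 0.34]
```

Emit:
{"method": "servo_tool", "body": {
  "deltas": "0.5 0 -30 0 0 0 0;0.5 0 -30 0 0 0 0;0.5 0 0 0 0 0 0.12;0.5 0 0 0 0 0 0.12;0.5 0 0 0 0 0 0.12;0.5 0 0 0 0 0 0.12;0.5 0 0 0 0 0 0.12;0.5 0 0 0 0 0 0.12"
}}

```text
time_s: 11.68
position: [0.5654, -0.0017, 0.3624]
tool_rot: [[0.636, 0.771, -0.001], [0.771, -0.636, -0.002], [-0.002, 0.0, -1.0]]
ft_force: [0.2, 0.4, -0.1]
grip_width: 0.0428
gripper_force: 0.0
```

Emit:
{"method": "servo_tool", "body": {
  "deltas": "0.5 0 0 0 0 0 0.12;0.5 0 0 0 0 0 0.12;0.5 0 0 0 0 0 0.12;0.5 0 0 0 0 0 0.12;0.5 0 0 0 0 0 0.12;0.5 0 0 0 0 0 0.12;0.5 0 0 0 0 0 0.12;0.5 0 0 0 0 0 0.12"
}}

```text
time_s: 12.35
position: [0.5655, -0.0017, 0.3623]
tool_rot: [[0.997, -0.079, -0.001], [-0.079, -0.997, -0.002], [-0.001, 0.002, -1.0]]
ft_force: [0.2, 0.4, -0.4]
grip_width: 0.0426
gripper_force: 0.0
```

Emit:
{"method": "servo_tool", "body": {
  "deltas": "0.5 0 0 0 0 0 0.12;0.5 0 0 0 0 0 0.06;0.5 0 0 0 0 0 0;0.5 0 0 0 0 0 0"
}}

```text
time_s: 12.68
position: [0.5656, -0.0016, 0.3622]
tool_rot: [[0.969, -0.248, -0.001], [-0.248, -0.969, -0.002], [-0.001, 0.002, -1.0]]
ft_force: [-0.3, 0.5, -0.6]
grip_width: 0.0428
gripper_force: 0.0
```

```bash
python3 go.py .405 -.26 .20 0 0 -1 -.259 -.966 0
```

```text
t 12.68 p [ 0.5656 -0.0016  0.3622] F [-0.3  0.5 -0.6] w 0.0428 z [-0.001 -0.002 -1.   ] y [-0.248 -0.969  0.002]
shift [-91.4 289.9 162.8] rot [0.002 0.001 0.011] rows>= 9
```

Emit:
{"method": "servo_tool", "body": {
  "deltas": "0.5 -9.2 29 16.3 0 0 0.011;0.5 -9.2 29 16.3 0 0 0;0.5 -9.2 29 16.3 0 0 0;0.5 -9.2 29 16.3 0 0 0;0.5 -9.2 29 16.3 0 0 0;0.5 -9.2 29 16.3 0 0 0;0.5 -9.2 29 16.3 0 0 0;0.5 -9.2 29 16.3 0 0 0"
}}

```text
time_s: 13.35
position: [0.4333, -0.2076, 0.2315]
tool_rot: [[0.966, -0.258, -0.001], [-0.258, -0.966, -0.002], [-0.001, 0.002, -1.0]]
ft_force: [0.3, -0.6, -0.1]
grip_width: 0.0425
gripper_force: 0.0
```

Emit:
{"method": "servo_tool", "body": {
  "deltas": "0.5 -9.2 29 16.3 0 0 0;0.5 -9.2 29 16.3 0 0 0;0.5 0 0 0 0 0 0;0.5 0 0 0 0 0 0"
}}

```text
time_s: 13.68
position: [0.4007, -0.2587, 0.199]
tool_rot: [[0.965, -0.261, -0.003], [-0.261, -0.965, -0.0], [-0.002, 0.001, -1.0]]
ft_force: [0.7, -0.2, 0.3]
grip_width: 0.043
gripper_force: 0.0
```

```bash
python3 - <<'E'
from h import *
p=env.get_image("wrist");save("w3",p["img"])
for t in("tray_ear_left","tray_ear_right"): print(t,[(ray(p,a["uv"],.052).round(4),np.round(a["uv"]),round(a["conf"],2)) for a in env.spot_point(t,p)])
w=cloud(p);x,y,z=w.reshape(-1,3).T
m=(z>.058)&(z<.075)&(x>.35)&(x<.5)&(y>-.4)&(y<-.2)
pts=w.reshape(-1,3)[m];
for n,k in(("L",pts[:,1]>-.29),("R",pts[:,1]<-.29)):
    if k.sum()>5: print(n,k.sum(),cv2.minAreaRect((pts[k,:2]*1000).astype(np.float32)),pts[k].mean(0).round(4))
E
python3 go.py .4327 -.2388 .12 0 0 -1 -.259 -.966 0
```

```text
tray_ear_left [(array([ 0.4381, -0.2375,  0.052 ]), array([242., 157.]), 0.87)]
tray_ear_right [(array([ 0.4116, -0.3398,  0.052 ]), array([380., 155.]), 0.81), (array([ 0.4956, -0.3156,  0.052 ]), array([324.,  49.]), 0.34)]
L 766 ((435.4288024902344, -238.1642608642578), (8.1340913772583, 49.33584213256836), 75.23636627197266) [ 0.4362 -0.2387  0.0651]
R 857 ((408.5124816894531, -340.3395690917969), (8.466097831726074, 49.66861343383789), 75.4891128540039) [ 0.4096 -0.3399  0.0648]
t 13.83 p [ 0.4021 -0.2574  0.2001] F [0.5 0.5 0.2] w 0.0425 z [-0.001 -0.002 -1.   ] y [-0.259 -0.966  0.002]
shift [ 24.7 -26.   80. ] rot [ 0.002 -0.     0.   ] rows>= 3
```

View pics/w3.png

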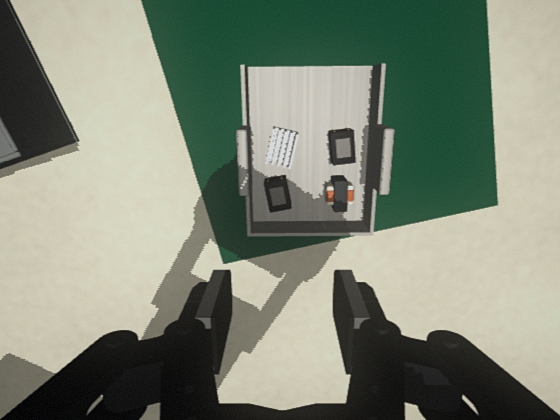

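Emit:
{"method": "servo_tool", "body": {
  "deltas": "0.5 27.2 -27.2 10 0 0 0.005;0.5 0 0 35 0 0 0;0.5 0 0 35 0 0 0;0.5 0 0 30 0 0 0;0.5 0 0 30 0 0 0;0.5 0 0 23 0 0 0;0.5 0 0 0 0 0 0;0.5 0 0 0 0 0 0"
}}

```text
time_s: 14.5
position: [0.4352, -0.2382, 0.0366]
tool_rot: [[0.965, -0.263, -0.002], [-0.263, -0.965, -0.001], [-0.002, 0.001, -1.0]]
ft_force: [0.3, -0.6, 0.4]
grip_width: 0.0431
gripper_force: 0.0
```

Emit:
{"method": "servo_tool", "body": {
  "deltas": "0 0 0 0 0 0 0;0 0 0 0 0 0 0;0 0 0 0 0 0 0;0 0 0 0 0 0 0;0 0 0 0 0 0 0;0 0 0 0 0 0 0;0 0 0 0 0 0 0",
  "newtons": 110
}}

```text
time_s: 15.08
position: [0.4355, -0.2393, 0.0381]
tool_rot: [[0.964, -0.265, 0.001], [-0.265, -0.964, -0.004], [0.002, 0.003, -1.0]]
ft_force: [0.2, 1.7, 8.1]
grip_width: 0.0063
gripper_force: 108.5
```

```bash
python3 go.py
```

```text
t 15.08 p [ 0.4355 -0.2393  0.0381] F [0.2 1.7 8.1] w 0.0063 z [ 0.001 -0.004 -1.   ] y [-0.265 -0.964  0.003]
```

Emit:
{"method": "servo_tool", "body": {
  "deltas": "0 0 0 -6 0 0 0;0 0 0 -12 0 0 0;0 0 0 -16 0 0 0;0 0 0 -18 0 0 0;0 0 0 -18 0 0 0;0 0 0 -18 0 0 0;0 0 0 -18 0 0 0;0 0 0 -18 0 0 0"
}}

```text
time_s: 15.75
position: [0.4345, -0.2383, 0.1617]
tool_rot: [[0.964, -0.265, -0.002], [-0.265, -0.964, -0.001], [-0.001, 0.001, -1.0]]
ft_force: [-0.5, 0.9, -3.9]
grip_width: 0.0063
gripper_force: 107.6
```

Emit:
{"method": "servo_tool", "body": {
  "deltas": "0 0 0 -18 0 0 0;0 0 0 -14 0 0 0;0 0 0 -6 0 0 -0.03;0 0 0 0 0 0 -0.06;0 0 0 0 0 0 -0.08;0 0 0 0 0 0 -0.09;0 0 0 0 0 0 -0.09;0 0 0 0 0 0 -0.09"
}}

```text
time_s: 16.42
position: [0.4345, -0.2382, 0.1987]
tool_rot: [[0.985, 0.175, -0.002], [0.175, -0.985, -0.001], [-0.002, 0.001, -1.0]]
ft_force: [-0.9, -0.2, -3.6]
grip_width: 0.0062
gripper_force: 107.6
```

Emit:
{"method": "servo_tool", "body": {
  "deltas": "0 0 0 0 0 0 -0.09;0 0 0 0 0 0 -0.09;0 0 0 0 0 0 -0.09;0 0 0 0 0 0 -0.09;0 0 0 0 0 0 -0.09;0 0 0 0 0 0 -0.09;0 0 0 0 0 0 -0.09;0 0 0 0 0 0 -0.09"
}}

```text
time_s: 17.08
position: [0.4344, -0.2382, 0.1987]
tool_rot: [[0.625, 0.781, -0.002], [0.781, -0.625, -0.001], [-0.002, -0.001, -1.0]]
ft_force: [-0.4, -0.3, -4.3]
grip_width: 0.0059
gripper_force: 107.6
```

Emit:
{"method": "servo_tool", "body": {
  "deltas": "0 0 0 0 0 0 -0.09;0 0 0 0 0 0 -0.09;0 0 0 0 0 0 -0.09;0 0 0 0 0 0 -0.06;0 0 0 0 0 0 -0.03;0 0 0 0 0 0 0"
}}

```text
time_s: 17.58
position: [0.4345, -0.2383, 0.1986]
tool_rot: [[0.313, 0.95, -0.002], [0.95, -0.313, -0.001], [-0.002, -0.002, -1.0]]
ft_force: [-1.1, -0.4, -3.3]
grip_width: 0.0062
gripper_force: 107.6
```

```bash
python3 go.py .479 -.074 .2 0 0 -1 .966 -.259 0
python3 - <<'E'
from h import *
p=env.get_image("wrist");q=env.get_image("side");save("w4",p["img"]);save("s4",q["img"][100:,100:])
w=cloud(p).reshape(-1,3);x,y,z=w.T
m=(z>.1)&(z<.24)&(x>.44)
k=w[m];print(len(k),k.min(0).round(3),k.max(0).round(3))
E
```

```text
t 17.58 p [ 0.4345 -0.2383  0.1986] F [-1.1 -0.4 -3.3] w 0.0062 z [-0.002 -0.001 -1.   ] y [ 0.95  -0.313 -0.002]
shift [169.9  -9.1  -1.6] rot [-0.002  0.002 -0.056] rows>= 5
65180 [ 0.44  -0.337  0.159] [ 0.559 -0.172  0.24 ]
```

View pics/w4.png

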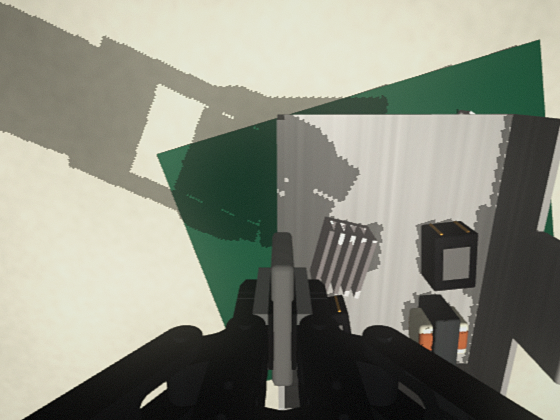

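Emit:
{"method": "servo_tool", "body": {
  "deltas": "0 5 0 0 0 0 -0.006;0 10 -1 0 0 0 -0.01;0 14 -1 0 0 0 -0.01;0 16 -1 3 0 0 -0.01;0 16 -1 5 0 0 -0.01;0 16 -1 5 0 0 -0.01;0 16 -1 5 0 0 0;0 16 -1 5 0 0 0"
}}

```text
time_s: 18.35
position: [0.4587, -0.1304, 0.1749]
tool_rot: [[0.26, 0.966, -0.002], [0.966, -0.26, -0.001], [-0.001, -0.001, -1.0]]
ft_force: [0.2, 0.7, -4.0]
grip_width: 0.0063
gripper_force: 107.6
```

Emit:
{"method": "servo_tool", "body": {
  "deltas": "0 16 -1 5 0 0 0;0 16 -1 5 0 0 0;0 13 -1 4 0 0 0;0 9 0 3 0 0 0;0 5 0 0 0 0 0;0 0 0 0 0 0 0;0 0 0 0 0 0 0"
}}

```text
time_s: 18.93
position: [0.4713, -0.0745, 0.1582]
tool_rot: [[0.26, 0.966, -0.001], [0.966, -0.26, -0.002], [-0.002, -0.001, -1.0]]
ft_force: [0.1, 0.3, -3.5]
grip_width: 0.0061
gripper_force: 107.6
```

```bash
python3 go.py .479 -.074 .158 0 0 -1 .966 -.259 0
```

```text
t 18.93 p [ 0.4713 -0.0745  0.1582] F [ 0.1  0.3 -3.5] w 0.0061 z [-0.001 -0.002 -1.   ] y [ 0.966 -0.26  -0.001]
shift [2.5 7.3 0.2] rot [-0.001  0.002 -0.001] rows>= 1
```

Emit:
{"method": "servo_tool", "body": {
  "deltas": "0 0 8 0 0 0 0;0 0 4 0 0 0 0;0 2.3 0 -4.1 0 -0.06 0;0 2.3 0 -4.1 0 -0.06 0;0 2.3 0 -4.1 0 -0.06 0;0 2.3 0 -4.1 0 -0.06 0;0 2.3 0 -4.1 0 -0.06 0;0 2.3 0 -4.1 0 -0.06 0"
}}

```text
time_s: 19.6
position: [0.488, -0.0611, 0.1805]
tool_rot: [[0.244, 0.965, -0.093], [0.902, -0.261, -0.344], [-0.356, 0.0, -0.934]]
ft_force: [0.1, -0.3, -3.7]
grip_width: 0.0067
gripper_force: 107.7
```

Emit:
{"method": "servo_tool", "body": {
  "deltas": "0 2.3 0 -4.1 0 -0.06 0;0 2.3 0 -4.1 0 -0.06 0;0 2.3 0 -4.1 0 -0.06 0;0 2.3 0 -4.1 0 -0.06 0;0 2.3 0 -4.1 0 -0.06 0;0 2.3 0 -4.1 0 -0.06 0;0 2.3 0 -4.1 0 -0.06 0;0 2.3 0 -4.1 0 -0.06 0"
}}

```text
time_s: 20.27
position: [0.4968, -0.0289, 0.1977]
tool_rot: [[0.174, 0.965, -0.194], [0.642, -0.261, -0.721], [-0.747, 0.0, -0.665]]
ft_force: [-0.1, -0.5, -2.4]
grip_width: 0.0061
gripper_force: 108.0
```

Emit:
{"method": "servo_tool", "body": {
  "deltas": "0 2.3 0 -4.1 0 -0.06 0;0 2.3 0 -4.1 0 -0.06 0;0 2.3 0 -4.1 0 -0.06 0;0 2.3 0 -4.1 0 -0.06 0;0 2.3 0 -4.1 0 -0.06 0;0 2.3 0 -4.1 0 -0.06 0;0 0 0 0 0 0 0;0 0 0 0 0 0 0"
}}

```text
time_s: 20.93
position: [0.5037, -0.002, 0.1986]
tool_rot: [[0.093, 0.966, -0.243], [0.351, -0.26, -0.9], [-0.932, -0.002, -0.363]]
ft_force: [-0.8, -0.2, -2.4]
grip_width: 0.0063
gripper_force: 108.2
```

```bash
python3 go.py
python3 - <<'E'
from h import *
q=env.get_image("side");p=env.get_image("scene");w=env.get_image("wrist");save("s5",q["img"][150:330,180:400],p["img"][150:330,170:390],w["img"][::2,::2][:180])
E
```

```text
t 20.93 p [ 0.5037 -0.002   0.1986] F [-0.8 -0.2 -2.4] w 0.0063 z [-0.243 -0.9   -0.363] y [ 0.966 -0.26  -0.002]
```

View pics/s5.png

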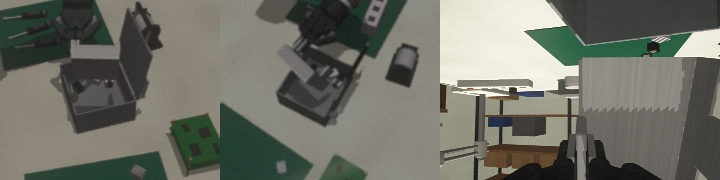

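Emit:
{"method": "servo_tool", "body": {
  "deltas": "0 -3.8 0 8.6 0 0.12 0;0 -3.8 0 8.6 0 0.12 0;0 -3.8 0 8.6 0 0.12 0;0 -3.8 0 8.6 0 0.12 0;0 -3.8 0 8.6 0 0.12 0;0 -3.8 0 8.6 0 0.12 0;0 -3.8 0 8.6 0 0.12 0;0 -3.8 0 8.6 0 0.12 0"
}}

```text
time_s: 21.75
position: [0.4857, -0.0678, 0.1748]
tool_rot: [[0.254, 0.965, -0.057], [0.938, -0.261, -0.227], [-0.234, 0.004, -0.972]]
ft_force: [-0.8, 0.4, -3.0]
grip_width: 0.0063
gripper_force: 107.8
```

Emit:
{"method": "servo_tool", "body": {
  "deltas": "0 -3.8 0 8.6 0 0.12 0;0 -3.8 0 8.6 0 0.12 0;0 -10 0 -10 0 0 0;0 -28 -5 -6 0 0 0;0 -28 -5 -6 0 0 0;0 -28 -5 -6 0 0 0;0 -28 -5 -6 0 0 0;0 -28 -5 -6 0 0 0"
}}

```text
time_s: 22.42
position: [0.4184, -0.2171, 0.199]
tool_rot: [[0.261, 0.965, -0.001], [0.965, -0.261, -0.003], [-0.003, 0.0, -1.0]]
ft_force: [0.4, -0.3, -3.3]
grip_width: 0.0061
gripper_force: 107.8
```

Emit:
{"method": "servo_tool", "body": {
  "deltas": "0 0 0 0 0 0 0.115;0 0 0 0 0 0 0.115;0 0 0 0 0 0 0.115;0 0 0 0 0 0 0.115;0 0 0 0 0 0 0.115;0 0 0 0 0 0 0.115;0 0 0 0 0 0 0.115;0 0 0 0 0 0 0.115"
}}

```text
time_s: 23.08
position: [0.4192, -0.2159, 0.1987]
tool_rot: [[0.928, 0.372, -0.001], [0.372, -0.928, -0.003], [-0.002, 0.002, -1.0]]
ft_force: [0.9, 0.3, -3.0]
grip_width: 0.0061
gripper_force: 108.0
```

Emit:
{"method": "servo_tool", "body": {
  "deltas": "0 0 0 0 0 0 0.115;0 0 0 0 0 0 0.115;0 0 0 0 0 0 0.115;0 0 0 0 0 0 0.115;0 0 0 0 0 0 0.115;0 0 0 0 0 0 0.07;0 0 0 0 0 0 0;0 0 0 0 0 0 0"
}}

```text
time_s: 23.75
position: [0.4194, -0.2158, 0.1985]
tool_rot: [[0.968, -0.253, -0.001], [-0.253, -0.968, -0.002], [-0.0, 0.002, -1.0]]
ft_force: [0.4, 0.6, -3.3]
grip_width: 0.006
gripper_force: 107.9
```

```bash
python3 go.py .4355 -.2393 .10 0 0 -1 -.262 -.965 0;python3 - <<'E'
from h import *
img,Z=ortho(["side"],.3,.6,-.45,-.1,800);m=(Z>.12)&(Z<.25)
print(m.sum(),[np.percentile(Z[m],k).round(3) for k in (2,50,98)])
# tray tilt: fit plane on floor via wrist
w=cloud(env.get_image("wrist")).reshape(-1,3);k=w[(w[:,2]>.09)&(w[:,2]<.26)];print(len(k),k.min(0).round(3),k.max(0).round(3),np.percentile(k[:,2],[2,50,98]))
E
```

```text
t 23.75 p [ 0.4194 -0.2158  0.1985] F [ 0.4  0.6 -3.3] w 0.006 z [-0.001 -0.002 -1.   ] y [-0.253 -0.968  0.002]
shift [21.5 18.4 98.5] rot [0.002 0.    0.01 ] rows>= 3
6923 [np.float64(0.16), np.float64(0.164), np.float64(0.227)]
84812 [ 0.326 -0.338  0.159] [ 0.487 -0.172  0.26 ] [0.16194502 0.16414615 0.25649628]
```

Emit:
{"method": "servo_tool", "body": {
  "deltas": "0 21.5 18.4 10 0.002 0 0.01;0 0 0 35 0 0 0;0 0 0 35 0 0 0;0 0 0 35 0 0 0;0 0 0 25 0 0 0;0 0 0 12 0 0 0;0 0 0 5 0 0 0;0 0 0 0 0 0 0"
}}

```text
time_s: 24.52
position: [0.4354, -0.2387, 0.0402]
tool_rot: [[0.965, -0.263, -0.002], [-0.263, -0.965, 0.002], [-0.003, -0.001, -1.0]]
ft_force: [0.3, 0.1, -2.4]
grip_width: 0.0064
gripper_force: 107.9
```

```bash
python3 go.py .4355 -.2393 .0381 0 0 -1 -.262 -.965 0
```

```text
t 24.52 p [ 0.4354 -0.2387  0.0402] F [ 0.3  0.1 -2.4] w 0.0064 z [-0.002  0.002 -1.   ] y [-0.263 -0.965 -0.001]
shift [0.2 0.5 2.1] rot [-0.001  0.003 -0.001] rows>= 1
```

Emit:
{"method": "servo_tool", "body": {
  "deltas": "0 0 0 2 0 0 0;0 0 0 0 0 0 0;0.5 0 0 0 0 0 0;0.5 0 0 0 0 0 0;0.5 0 0 0 0 0 0;0.5 0 0 0 0 0 0;0.5 0 0 -20 0 0 0;0.5 0 0 -30 0 0 0"
}}

```text
time_s: 25.18
position: [0.4347, -0.238, 0.0878]
tool_rot: [[0.964, -0.264, -0.005], [-0.264, -0.964, 0.004], [-0.006, -0.002, -1.0]]
ft_force: [0.3, -0.3, 0.2]
grip_width: 0.0427
gripper_force: 0.0
```

Emit:
{"method": "servo_tool", "body": {
  "deltas": "0.8 0 0 -35 0 0 0;0.8 0 0 -35 0 0 0;0.8 26 14 -25 0 0 0;0.8 26 14 -25 0 0 0;0.8 26 14 -25 0 0 0;0.8 0 0 0 0 0 0;0.8 0 0 0 0 0 0"
}}

```text
time_s: 25.77
position: [0.5005, -0.3007, 0.2343]
tool_rot: [[0.964, -0.264, 0.0], [-0.264, -0.964, -0.001], [0.001, 0.001, -1.0]]
ft_force: [-0.2, 0.3, -0.3]
grip_width: 0.0685
gripper_force: 0.0
```

```bash
cat > stray.py <<'E'
from go import *
p=env.get_image("wrist");w=cloud(p);img,Z=ortho([p],.5,.75,-.5,-.15,1000)
cen=p["world_to_cam"]
m=((Z>.011)&(Z<.045)).astype(np.uint8);m=cv2.morphologyEx(m,cv2.MORPH_CLOSE,np.ones((3,3)))
n,l,st,_=cv2.connectedComponentsWithStats(m)
for k in range(1,n):
    if st[k,4]<150: continue
    r,c=np.where(l==k);zz=Z[l==k];zt=np.percentile(zz,90)
    t=(l==k)&(Z>zt-.004);r,c=np.where(t)
    pts=np.c_[.75-(r+.5)/1000,-.15-(c+.5)/1000].astype(np.float32)*1000
    print(np.round(cv2.minAreaRect(pts)[0],1),np.round(cv2.minAreaRect(pts)[1],1),round(cv2.minAreaRect(pts)[2],1),"ztop",zt.round(4),t.sum())
save("st",np.clip(img.astype(int)*3//2,0,255).astype(np.uint8))
E
python3 go.py;python3 stray.py
```

```text
t 25.77 p [ 0.5005 -0.3007  0.2343] F [-0.2  0.3 -0.3] w 0.0685 z [ 0.    -0.001 -1.   ] y [-0.264 -0.964  0.001]
[ 603.3 -245.3] [24.  31.8] 45.0 ztop 0.021 536
[ 597.2 -320.4] [21. 30.] 26.6 ztop 0.0194 613
[ 586.  -396.5] [24. 29.] 90.0 ztop 0.025 515
```

View pics/st.png

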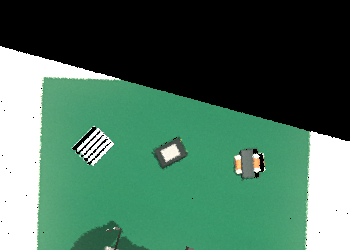

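Emit:
{"method": "servo_tool", "body": {
  "deltas": "0.7 0 0 20 0 0 0.104;0.7 0 0 20 0 0 0.104;0.7 0 0 20 0 0 0.104;0.7 0 0 20 0 0 0.104;0.7 0 0 20 0 0 0.108;0.7 11.2 -37.3 0 0 0 0;0.7 11.2 -37.3 0 0 0 0;0.7 11.2 -37.3 0 0 0 0"
}}

```text
time_s: 26.48
position: [0.6026, -0.2436, 0.1324]
tool_rot: [[0.702, -0.712, -0.004], [-0.712, -0.702, 0.003], [-0.005, 0.001, -1.0]]
ft_force: [0.0, -1.8, 0.5]
grip_width: 0.0598
gripper_force: 0.0
```

Emit:
{"method": "servo_tool", "body": {
  "deltas": "0.7 0 0 36 0 0 0;0.7 0 0 36 0 0 0;0.7 0 0 30 0 0 0;0.7 0 0 0 0 0 0;0.7 0 0 0 0 0 0"
}}

```text
time_s: 26.9
position: [0.6015, -0.2441, 0.0305]
tool_rot: [[0.703, -0.711, -0.005], [-0.711, -0.703, 0.003], [-0.006, 0.001, -1.0]]
ft_force: [0.7, -0.8, 1.0]
grip_width: 0.0598
gripper_force: 0.0
```

```bash
python3 go.py .6033 -.2453 .005 0 0 -1 -.707 -.707 0
```

```text
t 26.9 p [ 0.6015 -0.2441  0.0305] F [ 0.7 -0.8  1. ] w 0.0598 z [-0.005  0.003 -1.   ] y [-0.711 -0.703  0.001]
shift [ 2.2 -0.5 25.5] rot [ 0.001  0.006 -0.006] rows>= 1
```

Emit:
{"method": "servo_tool", "body": {
  "deltas": "0.7 2.2 -0.5 18 0.001 0.006 -0.006;0.7 0 0 8 0 0 0;0.7 0 0 0 0 0 0;0 0 0 0 0 0 0;0 0 0 0 0 0 0;0 0 0 0 0 0 0;0 0 0 0 0 0 0;0 0 0 0 0 0 0",
  "newtons": 40
}}

```text
time_s: 27.57
position: [0.6053, -0.2467, 0.007]
tool_rot: [[0.707, -0.707, 0.006], [-0.707, -0.707, -0.004], [0.007, -0.001, -1.0]]
ft_force: [-0.5, 1.3, 6.2]
grip_width: 0.0211
gripper_force: 40.2
```

Emit:
{"method": "servo_tool", "body": {
  "deltas": "0 0 0 -15 0 0 0;0 0 0 -35 0 0 0;0 0 0 -38 0 0 0;0 0 0 -38 0 0 0;0 0 0 -34 0 0 0;0 -20 -12 0 0 0 0;0 -29.6 -17.9 0 0 0 0;0 -29.6 -17.9 0 0 0 0"
}}

```text
time_s: 28.23
position: [0.5815, -0.1556, 0.1658]
tool_rot: [[0.706, -0.708, 0.005], [-0.708, -0.706, -0.003], [0.006, -0.001, -1.0]]
ft_force: [1.4, -0.5, -0.5]
grip_width: 0.0213
gripper_force: 39.4
```

Emit:
{"method": "servo_tool", "body": {
  "deltas": "0 -29.6 -17.9 0 0 0 0;0 -29.6 -17.9 0 0 0 0;0 -29.6 -17.9 0 0 0 0;0 -29.6 -17.9 0 0 0 0;0 -10 -6 10 0 0 0;0 0 0 25 0 0 0;0 0 0 30 0 0 0;0 0 0 20 0 0 0"
}}

```text
time_s: 28.9
position: [0.5456, -0.0101, 0.0782]
tool_rot: [[0.708, -0.707, 0.003], [-0.707, -0.708, -0.003], [0.004, 0.0, -1.0]]
ft_force: [-0.3, -0.6, -1.1]
grip_width: 0.021
gripper_force: 39.4
```

```bash
python3 go.py
```

```text
t 28.9 p [ 0.5456 -0.0101  0.0782] F [-0.3 -0.6 -1.1] w 0.021 z [ 0.003 -0.003 -1.   ] y [-0.707 -0.708  0.   ]
```

Emit:
{"method": "servo_tool", "body": {
  "deltas": "0.6 0 0 0 0 0 0;0.6 0 0 0 0 0 0;0.6 0 0 0 0 0 0;0.6 0 0 -20 0 0 0;0.6 0 0 -35 0 0 0;0.6 0 0 -35 0 0 0.107;0.6 0 0 0 0 0 0.107;0.6 0 0 0 0 0 0.107"
}}

```text
time_s: 29.57
position: [0.5474, -0.0107, 0.174]
tool_rot: [[0.443, -0.896, 0.012], [-0.896, -0.443, -0.005], [0.009, -0.008, -1.0]]
ft_force: [0.8, -0.0, -0.6]
grip_width: 0.0505
gripper_force: 0.0
```

Emit:
{"method": "servo_tool", "body": {
  "deltas": "0.6 37.6 11.6 0 0 0 0;0.6 37.6 11.6 0 0 0 0;0.6 37.6 11.6 0 0 0 0;0.6 37.6 11.6 0 0 0 0;0.6 37.6 11.6 0 0 0 0;0.6 37.6 11.6 0 0 0 0;0.6 37.6 11.6 0 0 0 0;0.6 37.6 11.6 0 0 0 0"
}}

```text
time_s: 30.23
position: [0.598, -0.3232, 0.1733]
tool_rot: [[0.448, -0.894, 0.006], [-0.894, -0.448, -0.005], [0.007, -0.003, -1.0]]
ft_force: [-0.2, 0.8, 0.8]
grip_width: 0.051
gripper_force: 0.0
```

Emit:
{"method": "servo_tool", "body": {
  "deltas": "0.6 0 0 20 0 0 0;0.6 0 0 36 0 0 0;0.6 0 0 36 0 0 0;0.6 0 0 36 0 0 0;0.6 0 0 0 0 0 0;0.6 0 0 0 0 0 0"
}}

```text
time_s: 30.73
position: [0.5983, -0.3214, 0.0437]
tool_rot: [[0.448, -0.894, 0.003], [-0.894, -0.448, -0.003], [0.004, -0.002, -1.0]]
ft_force: [-0.1, -0.0, 1.7]
grip_width: 0.0511
gripper_force: 0.0
```

```bash
python3 go.py .5972 -.3204 .005 0 0 -1 -.894 -.447 0
```

```text
t 30.73 p [ 0.5983 -0.3214  0.0437] F [-0.1 -0.   1.7] w 0.0511 z [ 0.003 -0.003 -1.   ] y [-0.894 -0.448 -0.002]
shift [-1.6  0.6 38.6] rot [-0.002 -0.004  0.001] rows>= 1
```

Emit:
{"method": "servo_tool", "body": {
  "deltas": "0.6 -1.6 0.6 28 0 0 0;0.6 0 0 10 0 0 0;0.6 0 0 0 0 0 0;0 0 0 0 0 0 0;0 0 0 0 0 0 0;0 0 0 0 0 0 0;0 0 0 0 0 0 0;0 0 0 0 0 0 0"
}}

```text
time_s: 31.4
position: [0.5981, -0.3209, 0.0071]
tool_rot: [[0.448, -0.894, 0.007], [-0.894, -0.448, -0.005], [0.008, -0.004, -1.0]]
ft_force: [-0.7, 0.1, 7.2]
grip_width: 0.0189
gripper_force: 40.1
```

Emit:
{"method": "servo_tool", "body": {
  "deltas": "0 0 0 -15 0 0 0;0 0 0 -35 0 0 0;0 0 0 -38 0 0 0;0 0 0 -38 0 0 0;0 0 0 -34 0 0 0;0 -20 -6 0 0 0 0;0 -35 -10.7 0 0 0 0;0 -37.5 -11.5 0 0 0 0"
}}

```text
time_s: 32.07
position: [0.5801, -0.2244, 0.1656]
tool_rot: [[0.446, -0.895, 0.006], [-0.895, -0.446, -0.004], [0.006, -0.003, -1.0]]
ft_force: [0.4, 0.2, -0.9]
grip_width: 0.0186
gripper_force: 39.3
```

Emit:
{"method": "servo_tool", "body": {
  "deltas": "0 -37.5 -11.5 0 0 0 0;0 -37.5 -11.5 0 0 0 0;0 -37.5 -11.5 0 0 0 0;0 -37.5 -11.5 0 0 0 0;0 -37.5 -11.5 0 0 0 0;0 -20 -6 10 0 0 0;0 0 0 35 0 0 0;0 0 0 38 0 0 0"
}}

```text
time_s: 32.73
position: [0.5457, -0.0094, 0.0825]
tool_rot: [[0.45, -0.893, 0.01], [-0.893, -0.45, -0.005], [0.009, -0.007, -1.0]]
ft_force: [0.9, -0.2, -1.8]
grip_width: 0.0186
gripper_force: 39.3
```

```bash
python3 go.py
```

```text
t 32.73 p [ 0.5457 -0.0094  0.0825] F [ 0.9 -0.2 -1.8] w 0.0186 z [ 0.01  -0.005 -1.   ] y [-0.893 -0.45  -0.007]
```

Emit:
{"method": "servo_tool", "body": {
  "deltas": "0.6 0 0 0 0 0 0;0.6 0 0 0 0 0 0;0.6 0 0 0 0 0 0;0.6 0 0 -20 0 0 0;0.7 0 0 -35 0 0 0.115;0.7 0 0 -30 0 0 0.115;0.7 0 0 0 0 0 0.115;0.7 0 0 0 0 0 0.115"
}}

```text
time_s: 33.4
position: [0.5447, -0.0148, 0.1706]
tool_rot: [[0.01, -1.0, 0.014], [-1.0, -0.01, -0.0], [0.0, -0.014, -1.0]]
ft_force: [0.4, 0.7, -0.9]
grip_width: 0.0597
gripper_force: 0.0
```

Emit:
{"method": "servo_tool", "body": {
  "deltas": "0.7 38.7 -4 0 0 0 0;0.7 38.7 -4 0 0 0 0;0.7 38.7 -4 0 0 0 0;0.7 38.7 -4 0 0 0 0;0.7 38.7 -4 0 0 0 0;0.7 38.7 -4 0 0 0 0;0.7 38.7 -4 0 0 0 0;0.7 38.7 -4 0 0 0 0"
}}

```text
time_s: 34.07
position: [0.5786, -0.3266, 0.1687]
tool_rot: [[0.01, -1.0, 0.008], [-1.0, -0.01, -0.001], [0.001, -0.008, -1.0]]
ft_force: [0.5, 0.6, 0.3]
grip_width: 0.0596
gripper_force: 0.0
```

Emit:
{"method": "servo_tool", "body": {
  "deltas": "0.7 38.7 -4 0 0 0 0;0.7 38.7 -4 0 0 0 0;0.7 0 0 20 0 0 0;0.7 0 0 36 0 0 0;0.7 0 0 36 0 0 0;0.7 0 0 20 0 0 0;0.7 0 0 0 0 0 0;0.7 0 0 0 0 0 0"
}}

```text
time_s: 34.73
position: [0.5883, -0.4017, 0.0554]
tool_rot: [[0.011, -1.0, 0.006], [-1.0, -0.011, 0.0], [-0.0, -0.006, -1.0]]
ft_force: [0.5, -0.8, 1.8]
grip_width: 0.0596
gripper_force: 0.0
```

```bash
python3 go.py .586 -.3965 .006 0 0 -1 -1 0 0
```

```text
t 34.73 p [ 0.5883 -0.4017  0.0554] F [ 0.5 -0.8  1.8] w 0.0596 z [ 0.006  0.    -1.   ] y [-1.    -0.011 -0.006]
shift [-5.3  2.6 49.4] rot [-0.006  0.     0.011] rows>= 2
```

Emit:
{"method": "servo_tool", "body": {
  "deltas": "0.7 -5.3 2.6 30 -0.006 0 0.01;0.7 0 0 19 0 0 0;0.7 0 0 0 0 0 0;0 0 0 0 0 0 0;0 0 0 0 0 0 0;0 0 0 0 0 0 0;0 0 0 0 0 0 0;0 0 0 0 0 0 0",
  "newtons": 45
}}

```text
time_s: 35.4
position: [0.5858, -0.396, 0.0055]
tool_rot: [[0.001, -1.0, 0.0], [-1.0, -0.001, 0.0], [-0.0, -0.0, -1.0]]
ft_force: [-0.3, 0.1, 0.1]
grip_width: 0.0006
gripper_force: 0.0
```

Emit:
{"method": "servo_tool", "body": {
  "deltas": "0 0 0 -15 0 0 0;0 0 0 -35 0 0 0;0 0 0 -38 0 0 0;0 0 0 -38 0 0 0;0 0 0 -34 0 0 0;0 -20 2 0 0 0 0;0 -38.6 4.1 0 0 0 0;0 -38.6 4.1 0 0 0 0"
}}

```text
time_s: 36.07
position: [0.5748, -0.2985, 0.165]
tool_rot: [[-0.001, -1.0, 0.0], [-1.0, 0.001, 0.001], [-0.001, -0.0, -1.0]]
ft_force: [1.6, 1.3, -0.1]
grip_width: -0.0
gripper_force: 0.0
```

Emit:
{"method": "servo_tool", "body": {
  "deltas": "0 -38.6 4.1 0 0 0 0;0 -38.6 4.1 0 0 0 0;0 -38.6 4.1 0 0 0 0;0 -38.6 4.1 0 0 0 0;0 -38.6 4.1 0 0 0 0;0 -38.6 4.1 0 0 0 0;0 -38.6 4.1 0 0 0 0;0 -20 2 0 0 0 0"
}}

```text
time_s: 36.73
position: [0.5422, -0.0096, 0.1656]
tool_rot: [[0.015, -1.0, 0.001], [-1.0, -0.015, 0.008], [-0.008, -0.001, -1.0]]
ft_force: [0.3, 1.0, -0.4]
grip_width: 0.0004
gripper_force: 0.0
```

Emit:
{"method": "servo_tool", "body": {
  "deltas": "0 0 0 20 0 0 0;0 0 0 35 0 0 0;0 0 0 28 0 0 0;0 0 0 0 0 0 0"
}}

```text
time_s: 37.07
position: [0.5406, -0.0128, 0.0778]
tool_rot: [[0.009, -1.0, -0.008], [-1.0, -0.009, 0.009], [-0.01, 0.008, -1.0]]
ft_force: [-0.3, 0.4, -0.3]
grip_width: 0.0001
gripper_force: 0.0
```

```bash
python3 go.py .545 -.01 .08 0 0 -1 -1 0 0
```

```text
t 37.07 p [ 0.5406 -0.0128  0.0778] F [-0.3  0.4 -0.3] w 0.0001 z [-0.008  0.009 -1.   ] y [-1.    -0.009  0.008]
shift [-2.8 -4.4 -2.2] rot [0.008 0.009 0.009] rows>= 1
```

Emit:
{"method": "servo_tool", "body": {
  "deltas": "0.7 0 0 -35 0.008 0.009 0.009;0.7 0 0 -35 0 0 0;0.7 0 0 -20 0 0 0;0.7 0 0 0 0 0 0"
}}

```text
time_s: 37.4
position: [0.5438, -0.0175, 0.1783]
tool_rot: [[0.005, -1.0, 0.02], [-1.0, -0.005, -0.0], [0.0, -0.02, -1.0]]
ft_force: [-0.1, -0.3, 0.2]
grip_width: 0.0484
gripper_force: 0.0
```

```bash
python3 go.py
python3 - <<'E'
from h import *
p=env.get_image("side");print([(ray(p,a["uv"],.014).round(3)[:2],np.round(a["uv"]),round(a["conf"],2)) for a in env.spot_point("stray0",p)])
q=env.get_image("scene")
img,Z=ortho([p,q],.3,.75,-.5,-.13,1000)
m=((Z>.012)&(Z<.045)).astype(np.uint8);n,l,st,c=cv2.connectedComponentsWithStats(cv2.morphologyEx(m,cv2.MORPH_CLOSE,np.ones((3,3))))
for k in range(1,n):
    if 100<st[k,4]<3000:
        t=(l==k)&(Z>.02);r,cc=np.where(t)
        if len(r)>50:print([(.75-c[k][1]/1000).round(4),(-.13-c[k][0]/1000).round(4)],st[k,4],cv2.minAreaRect(np.c_[750-r,-130-cc].astype(np.float32)))
save("st2",np.clip(img.astype(int)*2,0,255).astype(np.uint8))
E
```

```text
t 37.4 p [ 0.5438 -0.0175  0.1783] F [-0.1 -0.3  0.2] w 0.0484 z [ 0.02 -0.   -1.  ] y [-1.    -0.005 -0.02 ]
[(array([ 0.639, -0.424]), array([355., 388.]), 0.44), (array([0.601, 0.039]), array([288., 233.]), 0.4), (array([ 0.53 , -0.009]), array([267., 251.]), 0.39), (array([ 0.537, -0.026]), array([271., 256.]), 0.38)]
[np.float64(0.637), np.float64(-0.4181)] 756 ((637.0, -418.0), (32.0, 30.0), -0.0)
[np.float64(0.4824), np.float64(-0.252)] 383 ((481.8165283203125, -252.18136596679688), (10.696051597595215, 44.97541046142578), 74.93151092529297)
[np.float64(0.4547), np.float64(-0.3552)] 415 ((454.3109130859375, -354.928955078125), (10.842618942260742, 45.600955963134766), 73.81079864501953)
[np.float64(0.3641), np.float64(-0.2747)] 1519 ((374.4881591796875, -277.8283996582031), (116.97429656982422, 50.48213577270508), 74.5051498413086)
```

View pics/st2.png

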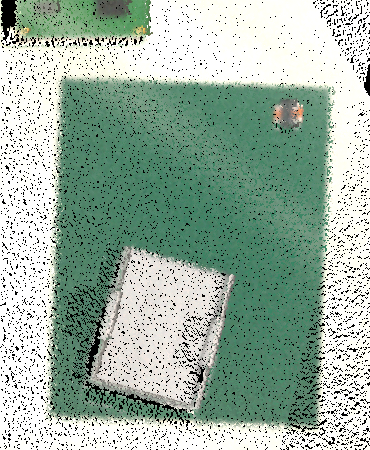

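```bash
cat > ikt.py <<'E'
from go import *
ikfit();s,q,p,A=log();print(q.round(1))
for nm,zd,y in(("closeX",(0,-1),(-1,0,0)),("closeY",(1,0),(0,-1,0)),("closeTan",(.836,-.548),(-.548,-.836,0))):
  for t in(0,10,20,30,40):
    t_=np.radians(t);z=(zd[0]*np.sin(t_),zd[1]*np.sin(t_),-np.cos(t_));B=frame(z,y)
    o=[]
    for h in(.006,.08): 
        P=np.array([.637,-.418,h]);r=kin.ik(P,B,q);o+=[r[1].round(4),r[0].round(0)]
    print(nm,t,o)
E
python3 ikt.py
```

```text
[-14.5  23.6  81.7   0.3  74.1 165.2]
closeX 0 [np.float64(0.0), array([-42.,  54.,  49.,   0.,  77., 138.]), np.float64(0.0), array([-42.,  50.,  45.,   0.,  85., 138.])]
closeX 10 [np.float64(0.0), array([-40.,  52.,  55.,  -8.,  67., 143.]), np.float64(0.0), array([-40.,  48.,  51.,  -8.,  75., 142.])]
closeX 20 [np.float64(0.0), array([-37.,  51.,  60., -19.,  58., 152.]), np.float64(0.0), array([-37.,  46.,  57., -17.,  66., 149.])]
closeX 30 [np.float64(0.0), array([-34.,  51.,  64., -32.,  52., 163.]), np.float64(0.0), array([-34.,  46.,  61., -29.,  58., 158.])]
closeX 40 [np.float64(0.1552), array([-33.,  51.,  65., -39.,  50., 165.]), np.float64(0.0705), array([-32.,  46.,  64., -40.,  55., 165.])]
closeY 0 [np.float64(0.0), array([-42.,  54.,  49.,   0.,  77.,  48.]), np.float64(0.0), array([-42.,  50.,  45.,   0.,  85.,  48.])]
closeY 10 [np.float64(0.0), array([-45.,  51.,  58.,   8.,  64.,  43.]), np.float64(0.0), array([-45.,  47.,  54.,   7.,  72.,  44.])]
closeY 20 [np.float64(0.0), array([-47.,  49.,  66.,  18.,  53.,  34.]), np.float64(0.0), array([-47.,  44.,  62.
[... 275 characters left out ...]
.,  45.,   9.])]
closeTan 0 [np.float64(0.0), array([-42.,  54.,  49.,   0.,  77.,  81.]), np.float64(0.0), array([-42.,  50.,  45.,   0.,  85.,  81.])]
closeTan 10 [np.float64(0.0), array([-43.,  50.,  60.,   2.,  60.,  80.]), np.float64(0.0), array([-43.,  46.,  56.,   2.,  69.,  80.])]
closeTan 20 [np.float64(0.0), array([-43.,  47.,  69.,   5.,  44.,  77.]), np.float64(0.0), array([-43.,  42.,  66.,   4.,  53.,  78.])]
closeTan 30 [np.float64(0.0), array([-44.,  46.,  77.,  11.,  28.,  71.]), np.float64(0.0), array([-44.,  40.,  74.,   9.,  36.,  73.])]
closeTan 40 [np.float64(0.0), array([-45.,  45.,  85.,  35.,  13.,  47.]), np.float64(0.0), array([-45.,  39.,  82.,  21.,  21.,  61.])]
```

Emit:
{"method": "servo_tool", "body": {
  "deltas": "0.8 36.4 -8.5 0 0 0 0;0.8 36.4 -8.5 0 0 0 0;0.8 36.4 -8.5 0 0 0 0;0.8 36.4 -8.5 0 0 0 0;0.8 36.4 -8.5 0 0 0 0;0.8 36.4 -8.5 0 0 0 0;0.8 36.4 -8.5 0 0 0 0;0.8 36.4 -8.5 0 0 0 0"
}}

```text
time_s: 38.22
position: [0.6107, -0.3093, 0.1706]
tool_rot: [[0.005, -1.0, 0.008], [-1.0, -0.004, 0.004], [-0.004, -0.008, -1.0]]
ft_force: [0.7, 0.6, 0.2]
grip_width: 0.0682
gripper_force: 0.0
```

Emit:
{"method": "servo_tool", "body": {
  "deltas": "0.8 36.4 -8.5 0 0 0 0;0.8 36.4 -8.5 0 0 0 0;0.8 36.4 -8.5 0 0 0 0;0.8 0 0 35 0 0 0;0.8 0 0 35 0 0 0;0.8 0 0 35 0 0 0;0.8 0 0 0 0 0 0;0.8 0 0 0 0 0 0"
}}

```text
time_s: 38.88
position: [0.6373, -0.4158, 0.0646]
tool_rot: [[0.005, -1.0, 0.006], [-1.0, -0.005, 0.006], [-0.006, -0.006, -1.0]]
ft_force: [-1.0, 0.4, 0.8]
grip_width: 0.0683
gripper_force: 0.0
```

```bash
python3 go.py .637 -.418 .006 0 0 -1 -1 0 0
python3 - <<'E'
from h import *
p=env.get_image("side");img,Z=ortho([p],.5,.75,-.5,-.13,1000)
print([(ray(p,a["uv"],.014).round(3)[:2],round(a["conf"],2)) for a in env.spot_point("stray0",p)][:2])
E
```

```text
t 38.88 p [ 0.6373 -0.4158  0.0646] F [-1.   0.4  0.8] w 0.0683 z [ 0.006  0.006 -1.   ] y [-1.    -0.005 -0.006]
shift [ 2.6  0.6 58.6] rot [-0.006  0.006  0.005] rows>= 2
[(array([ 0.425, -0.293]), 0.68), (array([ 0.642, -0.431]), 0.45)]
```

Emit:
{"method": "servo_tool", "body": {
  "deltas": "0.8 2.6 0.6 30 -0.006 0.006 0.005;0.8 0 0 28 0 0 0;0.8 0 0 0 0 0 0;0 0 0 0 0 0 0;0 0 0 0 0 0 0;0 0 0 0 0 0 0;0 0 0 0 0 0 0;0 0 0 0 0 0 0"
}}

```text
time_s: 39.65
position: [0.639, -0.4199, 0.0121]
tool_rot: [[-0.0, -1.0, 0.007], [-1.0, 0.0, -0.007], [0.007, -0.007, -1.0]]
ft_force: [0.3, 0.7, 7.8]
grip_width: 0.0271
gripper_force: 45.5
```

Emit:
{"method": "servo_tool", "body": {
  "deltas": "0 0 0 0 0 0 0;0 0 0 -15 0 0 0;0 0 0 -35 0 0 0;0 0 0 -38 0 0 0;0 0 0 -38 0 0 0;0 0 0 -34 0 0 0"
}}

```text
time_s: 40.15
position: [0.6374, -0.4184, 0.1729]
tool_rot: [[-0.0, -1.0, 0.006], [-1.0, 0.0, -0.005], [0.005, -0.006, -1.0]]
ft_force: [0.3, -0.3, -0.7]
grip_width: 0.0267
gripper_force: 44.5
```

Emit:
{"method": "servo_tool", "body": {
  "deltas": "0 -20 4 0 0 0 0;0 -37 8.4 0 0 0 0;0 -37 8.4 0 0 0 0;0 -37 8.4 0 0 0 0;0 -37 8.4 0 0 0 0;0 -37 8.4 0 0 0 0;0 -37 8.4 0 0 0 0;0 -37 8.4 0 0 0 0"
}}

```text
time_s: 40.82
position: [0.574, -0.1378, 0.1689]
tool_rot: [[-0.0, -1.0, 0.006], [-1.0, 0.0, -0.004], [0.004, -0.006, -1.0]]
ft_force: [0.3, 0.4, -0.0]
grip_width: 0.027
gripper_force: 44.5
```

Emit:
{"method": "servo_tool", "body": {
  "deltas": "0 -37 8.4 0 0 0 0;0 -37 8.4 0 0 0 0;0 -37 8.4 0 0 0 0;0 -20 4 0 0 0 -0.1;0 0 0 0 0 0 -0.12;0 0 0 20 0 0 0;0 0 0 35 0 0 0;0 0 0 25 0 0 0"
}}

```text
time_s: 41.48
position: [0.5457, -0.0084, 0.0867]
tool_rot: [[0.219, -0.976, 0.006], [-0.976, -0.219, -0.004], [0.005, -0.005, -1.0]]
ft_force: [0.2, 0.1, -1.0]
grip_width: 0.0265
gripper_force: 44.6
```

```bash
python3 go.py .545 -.01 .08 0 0 -1 -1 0 0
```

```text
t 41.48 p [ 0.5457 -0.0084  0.0867] F [ 0.2  0.1 -1. ] w 0.0265 z [ 0.006 -0.004 -1.   ] y [-0.976 -0.219 -0.005]
shift [1.4 1.1 6.7] rot [-0.005 -0.004  0.22 ] rows>= 2
```

Emit:
{"method": "servo_tool", "body": {
  "deltas": "0.6 0 0 0 0 0 0;0.6 0 0 0 0 0 0;0.6 0 0 0 0 0 0;0.6 0 0 -20 0 0 0;0.6 0 0 -35 0 0 -0.11;0.6 0 0 -35 0 0 -0.11;0.6 0 0 -20 0 0 -0.11;0.6 0 0 0 0 0 -0.12"
}}

```text
time_s: 42.15
position: [0.5475, -0.0087, 0.2044]
tool_rot: [[0.625, -0.78, 0.016], [-0.78, -0.625, -0.006], [0.015, -0.009, -1.0]]
ft_force: [-0.4, 0.5, -0.4]
grip_width: 0.0508
gripper_force: 0.0
```

Emit:
{"method": "servo_tool", "body": {
  "deltas": "0.6 0 0 0 0 0 -0.12;0.6 0 0 0 0 0 -0.12;0.6 0 0 0 0 0 -0.12;0.6 0 0 0 0 0 -0.12;0.6 0 0 0 0 0 -0.12;0.6 0 0 0 0 0 -0.12;0.6 0 0 0 0 0 -0.12;0.6 0 0 0 0 0 -0.06"
}}

```text
time_s: 42.82
position: [0.5457, -0.0084, 0.1996]
tool_rot: [[1.0, 0.005, 0.008], [0.005, -1.0, -0.004], [0.008, 0.004, -1.0]]
ft_force: [1.0, -0.3, -0.4]
grip_width: 0.0513
gripper_force: 0.0
```

```bash
python3 go.py .35 .31 .23 0 0 -1 0 -1 0
python3 - <<'E'
from h import *
p=env.get_image("wrist");save("w6",p["img"])
E
```

```text
t 42.82 p [ 0.5457 -0.0084  0.1996] F [ 1.  -0.3 -0.4] w 0.0513 z [ 0.008 -0.004 -1.   ] y [ 0.005 -1.     0.004]
shift [-193.9 -319.2  -33.3] rot [ 0.004 -0.008  0.005] rows>= 10
```

View pics/w6.png

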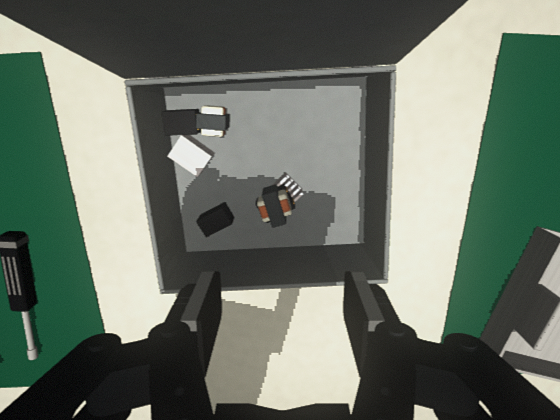

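Run:
```python
import cv2,numpy as np
a=cv2.imread("pics/w6.png")[60:300,120:410];a=cv2.resize(a,None,fx=2.6,fy=2.4,interpolation=cv2.INTER_CUBIC)
cv2.imwrite("pics/w6z.png",np.clip(255*(a/255.)**.5,0,255).astype(np.uint8))
```

```text
(no output)
```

View pics/w6z.png

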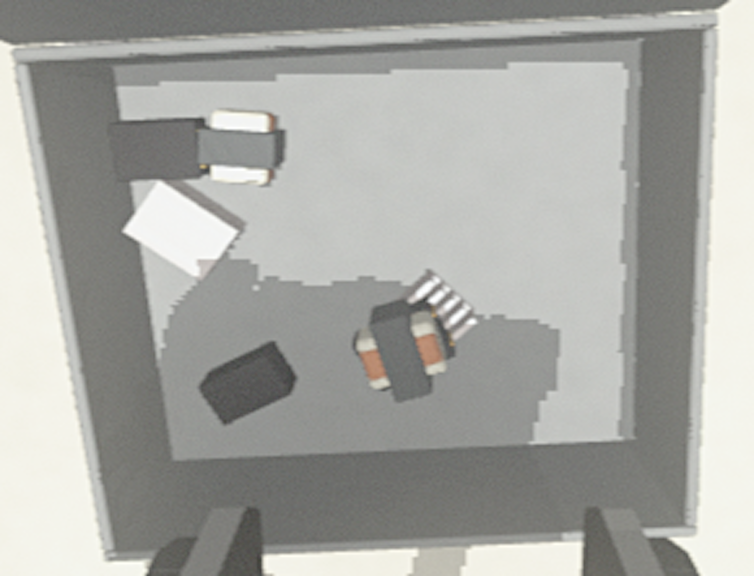

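Emit:
{"method": "servo_tool", "body": {
  "deltas": "0.5 -10 -32 -3.3 0.004 -0.008 0.005;0.5 -20 -32 -3.3 0 0 0;0.5 -20 -32 -3.3 0 0 0;0.5 -20 -32 -3.3 0 0 0;0.5 -20 -32 -3.3 0 0 0;0.5 -20 -32 -3.3 0 0 0;0.5 -20 -32 -3.3 0 0 0;0.5 -20 -32 -3.3 0 0 0"
}}

```text
time_s: 43.53
position: [0.3958, 0.2499, 0.2262]
tool_rot: [[1.0, -0.008, -0.001], [-0.008, -1.0, 0.002], [-0.001, -0.002, -1.0]]
ft_force: [0.5, -1.0, 0.5]
grip_width: 0.0425
gripper_force: 0.0
```

Emit:
{"method": "servo_tool", "body": {
  "deltas": "0.5 -20 -32 -3.3 0 0 0;0.5 -22 -32 -3.3 0 0 0;0.5 0 0 0 0 0 0;0.5 0 0 0 0 0 0"
}}

```text
time_s: 43.87
position: [0.3543, 0.3141, 0.2327]
tool_rot: [[1.0, -0.004, -0.001], [-0.004, -1.0, 0.002], [-0.001, -0.002, -1.0]]
ft_force: [0.4, -0.5, 0.6]
grip_width: 0.0427
gripper_force: 0.0
```

```bash
cat > drv.py <<'E'
from go import *
s,q,p_,A_=log();print("p",p_.round(4))
P=env.get_image("wrist");img,Z=ortho([P],.3,.66,.18,.46,1000)
I=np.mgrid[:Z.shape[0],:Z.shape[1]];X=.66-(I[0]+.5)/1000;Y=.46-(I[1]+.5)/1000
def comps(z0,z1,a0,a1):
    m=((Z>z0)&(Z<z1)).astype(np.uint8);m=cv2.morphologyEx(m,cv2.MORPH_CLOSE,np.ones((3,3)))
    n,l,st,_=cv2.connectedComponentsWithStats(m)
    for k in range(1,n):
        if a0<st[k,4]<a1:
            t=l==k;yield t,np.c_[X[t],Y[t]]*1000,np.median(Z[t])
for t,pt,z in comps(.0165,.03,400,4000):
    r=cv2.minAreaRect(pt.astype(np.float32));c=pt.mean(0);v=np.linalg.svd(pt-c,full_matrices=False)[2][0];v*=-np.sign(v[0])
    print("handle rect",np.round(r[0],1),np.round(r[1],1),round(r[2],1),"axis",v.round(3),"z",z.round(4),len(pt))
for t,pt,z in comps(.05,.08,1000,9000):
    r=cv2.minAreaRect(pt.astype(np.float32));print("stand",np.round(r[0],1),np.round(r[1],1),round(r[2],1),z.round(4))
b=np.clip(img.astype(int)*2,0,255).astype(np.uint8);save("dv",b)
E
python3 drv.py
```

```text
p [0.3543 0.3141 0.2327]
handle rect [457.7 247.1] [19.1 79.1] 88.0 axis [-0.999  0.051] z 0.0185 1415
handle rect [441.8 319.2] [80.  18.9] 13.0 axis [-0.971 -0.237] z 0.0184 1387
handle rect [435.  384.3] [19.2 79.6] 87.6 axis [-0.998  0.056] z 0.0183 1404
```

View pics/dv.png

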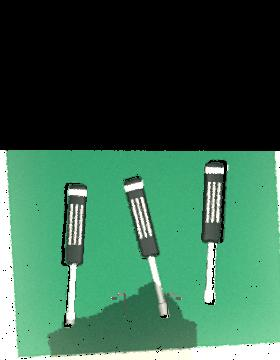

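Emit:
{"method": "servo_tool", "body": {
  "deltas": "0.5 37 0 0 0 0 0;0.5 37 0 0 0 0 0;0.5 37 0 0 0 0 0;0.5 0 0 0 0 0 0;0.5 0 0 0 0 0 0"
}}

```text
time_s: 44.33
position: [0.4683, 0.3104, 0.23]
tool_rot: [[1.0, -0.011, -0.005], [-0.011, -1.0, 0.0], [-0.005, -0.0, -1.0]]
ft_force: [0.1, 0.5, 0.4]
grip_width: 0.0429
gripper_force: 0.0
```

```bash
sed -i 's/,P=env/;P=env/' drv.py; python3 drv.py
python3 - <<'E'
from h import *
p=env.get_image("wrist");img,Z=ortho([p],.5,.68,.2,.45,1000)
I=np.mgrid[:Z.shape[0],:Z.shape[1]];X=.68-(I[0]+.5)/1000;Y=.45-(I[1]+.5)/1000
m=(Z>.05)&(Z<.075)
# wells: low patches inside the stand hull
pts=np.c_[X[m],Y[m]].astype(np.float32)*1000;c,s,a=cv2.minAreaRect(pts);print(c,s,a,np.median(Z[m]))
# dark wells in depth: points below .045 within rect
box=cv2.boxPoints((c,(s[0]-8,s[1]-8),a));ins=np.zeros(Z.shape,np.uint8)
cv2.fillPoly(ins,[np.c_[(450-box[:,1]),(680-box[:,0])].astype(np.int32)],1)
w=((ins>0)&~cv2.morphologyEx(m.astype(np.uint8),cv2.MORPH_CLOSE,np.ones((3,3))).astype(bool)).astype(np.uint8)
n,l,st,cc=cv2.connectedComponentsWithStats(w)
for k in range(1,n):
    if st[k,4]>80: print("well",(680-cc[k][1]-.5).round(1),(450-cc[k][0]-.5).round(1),st[k])
E
```

```text
p [0.4683 0.3104 0.23  ]
handle rect [457.5 247.7] [19.8 79.9] 86.0 axis [-0.999  0.043] z 0.0185 1388
handle rect [442.4 318.8] [79.6 19.1] 13.2 axis [-0.971 -0.239] z 0.0183 1394
handle rect [435.9 384.3] [19.3 79.4] 87.5 axis [-0.998  0.055] z 0.0182 1407
stand [580.7 328.9] [ 47.5 137.5] 9.1 0.0603
(580.744140625, 329.0990905761719) (47.59463882446289, 137.688720703125) 9.090276718139648 0.06025233621328899
well 587.3 285.6 [153  81  23  23 428]
well 580.5 328.7 [110  88  23  23 428]
well 573.6 372.3 [ 66  95  23  23 424]
```

```bash
cat > dplan.py <<'E'
from go import *
ikfit()
DR=[((.4576,.2474),(-.999,.043)),((.4421,.3190),(-.971,-.238)),((.4355,.3843),(-.998,.055))]
WE=[(.5873,.2856),(.5805,.3287),(.5736,.3723)]
TL=.21;head=np.array([.987,.158,0]);head/=np.linalg.norm(head)
def pick(i):
    c,u=DR[i];u=np.array([*u,0.]);u/=np.linalg.norm(u)
    z=u*np.sin(TL)+np.array([0,0,-np.cos(TL)]);B=frame(z,np.cross([0,0,-1],-u))
    P=np.array([*c,0])-u*.007;P[2]=.0065
    tip=np.array([*c,.011])+u*.100
    return P,B,B.T@(tip-P),B.T@u
def final(t,ul,i,ztip):
    # driver axis ul(tool) -> down; tool y -> horizontal perpendicular to head
    y=np.cross(head,[0,0,1])
    zf=head*np.cos(TL)+np.array([0,0,-np.sin(TL)]);B=frame(zf,y)
    return np.array([*WE[i],ztip])-B@t,B
if __name__=="__main__":
    s,q,p,A=log()
    for i in range(3):
        P,B,t,ul=pick(i);qq,e=kin.ik(P+[0,0,.05],B,q);o=[e];qs=[qq]
        qq,e=kin.ik(P,B,qq);o+=[e];qs+=[qq]
        for f in np.linspace(0,1,7):
            Bf=B@R.from_rotvec([0,f*np.pi/2,0]).as_matrix();qq,e=kin.ik(P+[0,0,.2-.03*f]- [.0*f,0,0],Bf,qq);o+=[e];qs+=[qq]
        for zt in(.09,.010):
            Pf,Bf=final(t,ul,i,zt);qq,e=kin.ik(Pf,Bf,qq);o+=[e];qs+=[qq]
        print(i,"pick",P.round(4),"z",B[:,2].round(3),"y",B[:,1].round(3),"t",(t*1000).round(1),"down?",(Bf@ul).round(3),"final",Pf.round(4),"z",Bf[:,2].round(3),"y",Bf[:,1].round(3),"err",max(o).round(4))
        print(np.round(qs,0)[[1,2,5,8,10]].tolist())
E
python3 dplan.py; python3 go.py .4646 .2471 .05 -.208 .009 -.978 -.043 -.999 0
```

```text
0 pick [0.4646 0.2471 0.0065] z [-0.208  0.009 -0.978] y [-0.043 -0.999  0.   ] t [-105.6    0.    17.9] down? [ 0. -0. -1.] final [0.5917 0.2863 0.117 ] z [ 0.966  0.155 -0.208] y [ 0.158 -0.987 -0.   ] err 0.6872
[[13.0, 39.0, 87.0, 4.0, 66.0, 104.0], [13.0, 25.0, 74.0, 3.0, 93.0, 106.0], [21.0, 13.0, 102.0, -22.0, 36.0, 129.0], [20.0, 9.0, 112.0, -67.0, 14.0, 165.0], [20.0, 27.0, 97.0, -71.0, 10.0, 165.0]]
1 pick [0.4489 0.3207 0.0065] z [-0.202 -0.05  -0.978] y [ 0.238 -0.971 -0.   ] t [-105.6    0.    17.9] down? [-0. -0. -1.] final [0.5849 0.3294 0.117 ] z [ 0.966  0.155 -0.208] y [ 0.158 -0.987 -0.   ] err 0.6706
[[22.0, 41.0, 82.0, 2.0, 69.0, 98.0], [22.0, 28.0, 69.0, 2.0, 95.0, 99.0], [27.0, 15.0, 101.0, -13.0, 33.0, 111.0], [27.0, 12.0, 110.0, -70.0, 10.0, 165.0], [23.0, 29.0, 95.0, -70.0, 10.0, 165.0]]
2 pick [0.4425 0.3839 0.0065] z [-0.208  0.011 -0.978] y [-0.055 -0.998 -0.   ] t [-105.6    0.    17.9] down? [-0. -0. -1.] final [0.578 0.373 0.117] z [ 0.966  0.155 -0.208] y [ 0.158 -0.987 -0.   ] err 0.737
[[27.0, 43.0, 78.0, 6.0, 70.0, 117.0], [27.0, 31.0, 64.0, 6.0, 95.0, 120.0], [39.0, 21.0, 91.0, -30.0, 47.0, 148.0], [41.0, 20.0, 96.0, -62.0, 36.0, 165.0], [27.0, 30.0, 93.0, -69.0, 12.0, 165.0]]
t 44.43 p [0.4662 0.3112 0.2306] F [-0.2 -0.6  0. ] w 0.0425 z [-0.004  0.001 -1.   ] y [-0.008 -1.    -0.001]
shift [ -0.3  64.2 180.6] rot [ 0.003 -0.205  0.035] rows>= 5
```

```bash
cat > scan.py <<'E'
import dplan as d
from dplan import *
s,q,p,A=log()
for hd in(9,19):
  d.head=np.array([np.cos(np.radians(hd)),np.sin(np.radians(hd)),0])
  for TLd in(30,40,45,50,55):
    d.TL=np.radians(TLd);r=[]
    for i in range(3):
        P,B,t,ul=pick(i);P[2]=.010;qq,e=kin.ik(P,B,q);o=[e];m=[qq[4]]
        Pf,Bf=final(t,ul,i,.012)
        for f in np.linspace(0,1,9):
            Bi=B@R.from_rotvec(f*R.from_matrix(B.T@Bf).as_rotvec()).as_matrix()
            qq,e=kin.ik((P*(1-f)+Pf*f)+[0,0,.12],Bi,qq);o+=[e];m+=[qq[4]]
        qq,e=kin.ik(Pf,Bf,qq);o+=[e];m+=[qq[4]]
        r.append((max(o).round(3),np.min(m).round(0),np.max(m).round(0),qq.round(0).tolist()))
    print(hd,TLd,*r)
E
python3 scan.py
```

```text
9 30 (np.float64(0.285), np.float64(10.0), np.float64(102.0), [19.0, 29.0, 99.0, -70.0, 10.0, 165.0]) (np.float64(0.274), np.float64(10.0), np.float64(105.0), [23.0, 30.0, 97.0, -68.0, 10.0, 165.0]) (np.float64(0.272), np.float64(14.0), np.float64(104.0), [28.0, 31.0, 94.0, -65.0, 14.0, 165.0])
9 40 (np.float64(0.074), np.float64(10.0), np.float64(112.0), [19.0, 29.0, 100.0, -69.0, 10.0, 165.0]) (np.float64(0.054), np.float64(11.0), np.float64(116.0), [23.0, 30.0, 98.0, -66.0, 11.0, 165.0]) (np.float64(0.052), np.float64(16.0), np.float64(113.0), [28.0, 32.0, 94.0, -63.0, 16.0, 165.0])
9 45 (np.float64(0.007), np.float64(10.0), np.float64(117.0), [18.0, 29.0, 99.0, -42.0, 10.0, 138.0]) (np.float64(0.0), np.float64(13.0), np.float64(121.0), [23.0, 30.0, 96.0, -48.0, 13.0, 147.0]) (np.float64(0.0), np.float64(18.0), np.float64(118.0), [28.0, 32.0, 93.0, -49.0, 18.0, 151.0])
9 50 (np.float64(0.0), np.float64(16.0), np.float64(121.0), [18.0, 29.0, 96.0, -20.0, 16.0, 116.0]) (np.float64(0.0), np.float64(20.0), np.float64(126.0), [23.0, 30.0, 93.0, -27.0, 20.0, 126.0]) (np.float64(0.0), np
[... 1124 characters left out ...]
 29.0, 97.0, -3.0, 10.0, 94.0]) (np.float64(0.001), np.float64(10.0), np.float64(118.0), [25.0, 31.0, 95.0, -23.0, 10.0, 117.0])
19 50 (np.float64(0.0), np.float64(15.0), np.float64(121.0), [14.0, 28.0, 97.0, 12.0, 15.0, 75.0]) (np.float64(0.0), np.float64(16.0), np.float64(126.0), [19.0, 29.0, 95.0, -1.0, 16.0, 92.0]) (np.float64(0.0), np.float64(18.0), np.float64(122.0), [24.0, 31.0, 92.0, -11.0, 18.0, 105.0])
19 55 (np.float64(0.0), np.float64(23.0), np.float64(126.0), [15.0, 28.0, 94.0, 6.0, 23.0, 80.0]) (np.float64(0.0), np.float64(24.0), np.float64(131.0), [19.0, 30.0, 91.0, -1.0, 24.0, 91.0]) (np.float64(0.0), np.float64(26.0), np.float64(127.0), [24.0, 31.0, 88.0, -7.0, 26.0, 100.0])
```

```bash
cat > scan2.py <<'E'
import dplan as d
from dplan import *
s,q,p,A=log()
for hd in(-100,-80,-60,-45,-30,60,75,90):
  d.head=np.array([np.cos(np.radians(hd)),np.sin(np.radians(hd)),0])
  for TLd in(10,20):
    d.TL=np.radians(TLd);r=[]
    for i in range(3):
        P,B,t,ul=pick(i);qq,e=kin.ik(P,B,q);o=[e];Q=[qq]
        Pf,Bf=final(t,ul,i,.012)
        # first yaw about world z while vertical, then pitch
        rv=np.radians(hd)-np.arctan2(-d.DR[i][1][1],-d.DR[i][1][0])
        for f in np.linspace(0,1,7):
            Bi=R.from_rotvec([0,0,f*rv]).as_matrix()@B
            qq,e=kin.ik(P*(1-f)+Pf*f+[0,0,.12],Bi,qq);o+=[e];Q+=[qq]
        for f in np.linspace(0,1,7):
            Bj=Bi@R.from_rotvec([0,f*np.pi/2,0]).as_matrix()
            qq,e=kin.ik(Pf+[0,0,.12-.02*f],Bj,qq);o+=[e];Q+=[qq]
        qq,e=kin.ik(Pf,Bf,qq);o+=[e];Q+=[qq];Q=np.array(Q)
        r.append((max(o).round(3),Q[:,4].min().round(0),np.abs(np.diff(Q,axis=0)).max().round(0),qq.round(0).tolist()))
    print(hd,TLd,*r)
E
python3 scan2.py
```

```text
-100 10 (np.float64(0.859), np.float64(63.0), np.float64(58.0), [31.0, 75.0, 13.0, -81.0, 136.0, 165.0]) (np.float64(0.937), np.float64(66.0), np.float64(60.0), [34.0, 75.0, 13.0, -81.0, 137.0, 165.0]) (np.float64(1.013), np.float64(63.0), np.float64(63.0), [37.0, 75.0, 13.0, -81.0, 138.0, 165.0])
-100 20 (np.float64(0.913), np.float64(69.0), np.float64(53.0), [31.0, 73.0, 13.0, -80.0, 136.0, 165.0]) (np.float64(0.993), np.float64(65.0), np.float64(54.0), [34.0, 74.0, 13.0, -81.0, 138.0, 165.0]) (np.float64(1.072), np.float64(61.0), np.float64(56.0), [37.0, 74.0, 13.0, -81.0, 138.0, 165.0])
-80 10 (np.float64(0.64), np.float64(63.0), np.float64(34.0), [34.0, 74.0, 13.0, -81.0, 126.0, 165.0]) (np.float64(0.621), np.float64(66.0), np.float64(44.0), [37.0, 74.0, 13.0, -81.0, 126.0, 165.0]) (np.float64(0.636), np.float64(68.0), np.float64(42.0), [40.0, 75.0, 13.0, -81.0, 127.0, 165.0])
-80 20 (np.float64(0.66), np.float64(75.0), np.float64(26.0), [33.0, 72.0, 13.0, -75.0, 126.0, 165.0]) (np.float64(0.604), np.float64(79.0), np.float64(41.0), [36.0, 72.0, 13.0, -76.0, 126.0, 165.0]) (np.f
[... 2882 characters left out ...]
, [-2.0, 41.0, 96.0, 85.0, 67.0, -44.0]) (np.float64(0.0), np.float64(60.0), np.float64(21.0), [3.0, 41.0, 96.0, 89.0, 63.0, -43.0])
90 10 (np.float64(0.0), np.float64(63.0), np.float64(16.0), [-8.0, 49.0, 87.0, 77.0, 88.0, -46.0]) (np.float64(0.0), np.float64(66.0), np.float64(16.0), [-4.0, 48.0, 87.0, 80.0, 85.0, -46.0]) (np.float64(0.0), np.float64(68.0), np.float64(17.0), [1.0, 48.0, 87.0, 83.0, 82.0, -45.0])
90 20 (np.float64(0.0), np.float64(75.0), np.float64(16.0), [-7.0, 45.0, 86.0, 70.0, 82.0, -40.0]) (np.float64(0.0), np.float64(78.0), np.float64(16.0), [-3.0, 44.0, 86.0, 73.0, 79.0, -39.0]) (np.float64(0.0), np.float64(75.0), np.float64(17.0), [2.0, 45.0, 86.0, 76.0, 76.0, -38.0])
```

```bash
sed -i 's/^TL=.21;head=.*/TL=.26;head=np.array([.5,.866,0])/' dplan.py
cat > dp.py <<'E'
# python3 dp.py i : pick target for driver i from current pose
import sys;from dplan import *
i=int(sys.argv[1]);s,q,p,A=log();P,B,t,ul=pick(i)
print("t",round(s["time_s"],2),"p",p.round(4),"w",round(s["grip_width"],4))
d,r=delta(p,A,P+[0,0,.04],B);print("above: rot first",r.round(3),"then shift",(B.T@(P+[0,0,.04]-p)*1000).round(1)," then down 40 =",(B.T@[0,0,-40]).round(1))
print("world up in tool",(B.T@[0,0,1]).round(3), "yaw needed",(np.pi/3-np.arctan2(B[1,0],B[0,0])).round(3))
E
cat > df.py <<'E'
# python3 df.py i w ztip : delta from current to final (driver i, assumed tool-frame tip t)
import sys;from dplan import *
i,w=int(sys.argv[1]),int(sys.argv[2]);s,q,p,A=log();_,_,t,ul=pick(i);Pf,Bf=final(t,ul,w,float(sys.argv[3]))
d,r=delta(p,A,Pf,Bf);print("t",round(s["time_s"],2),"p",p.round(4),"w",round(s["grip_width"],4),"F",np.round(s["ft_force"],1),"q",q.round(0))
print("rot",r.round(3),"then shift",(Bf.T@(Pf-p)*1000).round(1),"world",((Pf-p)*1000).round(1),"down in tool",(Bf.T@[0,0,-1]).round(3),"err now",kin.ik(Pf,Bf,q)[1].round(4))
print("axis now",(A@ul).round(3),"tip now",(p+A@t).round(4))
E
python3 dp.py 2
```

```text
t 44.43 p [0.4662 0.3112 0.2306] w 0.0425
above: rot first [ 0.006 -0.255  0.047] then shift [ 20.6 -71.3 185. ]  then down 40 = [10.3  0.  38.7]
world up in tool [-0.257 -0.    -0.966] yaw needed 1.102
```

Emit:
{"method": "servo_tool", "body": {
  "deltas": "0.5 0 0 0 0.002 -0.085 0.016;0.5 0 0 0 0.002 -0.085 0.016;0.5 0 0 0 0.002 -0.085 0.016;0.5 4 -14 35 0 0 0;0.5 4 -14 35 0 0 0;0.5 4 -14 35 0 0 0;0.5 4 -14 35 0 0 0;0.5 4.6 -15 35 0 0 0"
}}

```text
time_s: 45.1
position: [0.4441, 0.3847, 0.0555]
tool_rot: [[0.965, -0.054, -0.255], [-0.053, -0.999, 0.015], [-0.256, -0.001, -0.967]]
ft_force: [0.9, 2.2, -0.4]
grip_width: 0.0425
gripper_force: 0.0
```

Emit:
{"method": "servo_tool", "body": {
  "deltas": "0.5 0 0 10 0 0 0;0.5 0 0 0 0 0 0;0.5 0 0 0 0 0 0"
}}

```text
time_s: 45.35
position: [0.4427, 0.3843, 0.0478]
tool_rot: [[0.965, -0.054, -0.255], [-0.052, -0.999, 0.015], [-0.255, -0.001, -0.967]]
ft_force: [0.4, -0.1, 0.6]
grip_width: 0.0427
gripper_force: 0.0
```

```bash
python3 dp.py 2
```

```text
t 45.35 p [0.4427 0.3843 0.0478] w 0.0427
above: rot first [-0.    -0.002  0.001] then shift [0.1 0.4 1.3]  then down 40 = [10.3  0.  38.7]
world up in tool [-0.257 -0.    -0.966] yaw needed 1.102
```

Emit:
{"method": "servo_tool", "body": {
  "deltas": "0.5 5 0.2 20 0 0 0;0.5 5.4 0.2 20 0 0 0;0.5 0 0 0 0 0 0;0 0 0 0 0 0 0;0 0 0 0 0 0 0;0 0 0 0 0 0 0;0 0 0 0 0 0 0;0 0 0 0 0 0 0",
  "newtons": 60
}}

```text
time_s: 46.02
position: [0.4436, 0.3845, 0.0075]
tool_rot: [[0.966, -0.054, -0.252], [-0.052, -0.999, 0.016], [-0.253, -0.002, -0.968]]
ft_force: [0.4, -2.1, 6.4]
grip_width: 0.016
gripper_force: 60.5
```

Emit:
{"method": "servo_tool", "body": {
  "deltas": "0 -4 0 -15 0 0 0;0 -9 0 -33.8 0 0 0;0 -9 0 -33.8 0 0 0;0 -9 0 -33.8 0 0 0;0 -9 0 -33.8 0 0 0;0 -9 0 -33.8 0 0 0;0 -5 0 -19 0 0 0;0 0 0 0 0 0 0"
}}

```text
time_s: 46.68
position: [0.4433, 0.3847, 0.2213]
tool_rot: [[0.968, -0.054, -0.247], [-0.051, -0.999, 0.019], [-0.247, -0.006, -0.969]]
ft_force: [1.0, -0.1, 0.1]
grip_width: 0.0168
gripper_force: 59.4
```

Emit:
{"method": "servo_tool", "body": {
  "deltas": "0 0 0 0 -0.0283 0 -0.1065;0 0 0 0 -0.0283 0 -0.1065;0 0 0 0 -0.0283 0 -0.1065;0 0 0 0 -0.0283 0 -0.1065;0 0 0 0 -0.0283 0 -0.1065;0 0 0 0 -0.0283 0 -0.1065;0 0 0 0 -0.0283 0 -0.1065;0 0 0 0 -0.0283 0 -0.1065"
}}

```text
time_s: 47.35
position: [0.442, 0.3839, 0.215]
tool_rot: [[0.65, 0.74, -0.173], [0.715, -0.673, -0.19], [-0.257, -0.0, -0.966]]
ft_force: [-0.4, 0.4, -0.7]
grip_width: 0.0163
gripper_force: 59.5
```

Emit:
{"method": "servo_tool", "body": {
  "deltas": "0 0 0 0 -0.0283 0 -0.1065;0 0 0 0 -0.0283 0 -0.1065;0 0 0 0 0 0.12 0;0 0 0 0 0 0.12 0;0 0 0 0 0 0.12 0;0 0 0 0 0 0.12 0;0 0 0 0 0 0.12 0;0 0 0 0 0 0.12 0"
}}

```text
time_s: 48.02
position: [0.442, 0.3837, 0.2161]
tool_rot: [[0.446, 0.865, 0.227], [0.773, -0.501, 0.389], [0.45, 0.002, -0.893]]
ft_force: [0.8, 0.9, -1.0]
grip_width: 0.0165
gripper_force: 59.4
```

Emit:
{"method": "servo_tool", "body": {
  "deltas": "0 0 0 0 0 0.12 0;0 0 0 0 0 0.12 0;0 0 0 0 0 0.12 0;0 0 0 0 0 0.12 0;0 0 0 0 0 0.12 0;0 0 0 0 0 0.12 0;0 0 0 0 0 0.12 0;0 0 0 0 0 0 0"
}}

```text
time_s: 48.68
position: [0.4354, 0.3896, 0.2109]
tool_rot: [[0.245, 0.881, 0.405], [0.412, -0.473, 0.779], [0.878, -0.024, -0.478]]
ft_force: [-0.6, -0.3, -1.8]
grip_width: 0.016
gripper_force: 59.5
```

```bash
python3 df.py 2 2 .09
```

```text
t 48.68 p [0.4354 0.3896 0.2109] w 0.016 F [-0.6 -0.3 -1.8] q [ 12.  18. 113.  90.  43. -29.]
rot [-0.038  0.239 -0.011] then shift [  1.6 128.3  60.2] world [140.4 -13.4 -13.9] down in tool [-0.966  0.     0.257] err now 0.0
axis now [-0.133 -0.197 -0.971] tip now [0.4191 0.3646 0.1081]
```

Emit:
{"method": "servo_tool", "body": {
  "deltas": "0 0 0 -5 -0.01 0.06 -0.003;0 0 0 0 -0.01 0.06 -0.003;0 0 0 0 -0.01 0.06 -0.003;0 0 0 0 -0.008 0.06 -0.002;0 0 24 10 0 0 0;0 0 26 12 0 0 0;0 0 26 12 0 0 0;0 0 26 12 0 0 0"
}}

```text
time_s: 49.35
position: [0.5456, 0.3747, 0.2033]
tool_rot: [[0.129, 0.868, 0.479], [0.226, -0.496, 0.838], [0.966, 0.0, -0.26]]
ft_force: [-0.4, -0.5, -0.8]
grip_width: 0.0162
gripper_force: 59.6
```

Emit:
{"method": "servo_tool", "body": {
  "deltas": "0 0 26 12 0 0 0;0 0 0 0 0 0 0;0 0 0 0 0 0 0"
}}

```text
time_s: 49.6
position: [0.5735, 0.3716, 0.2002]
tool_rot: [[0.128, 0.867, 0.481], [0.225, -0.498, 0.838], [0.966, 0.001, -0.259]]
ft_force: [-0.8, 1.1, -1.6]
grip_width: 0.0157
gripper_force: 59.5
```

```bash
python3 df.py 2 2 .08
python3 - <<'E'
from h import *
ps=[env.get_image(n) for n in("side","scene")]
w=WE=None
for n,p in zip(("side","scene"),ps):
    print(n,[(np.round(a["uv"]).tolist(),round(a["conf"],2),ray(p,a["uv"],.08).round(4).tolist()) for a in env.spot_point("driver0_tip",p)])
    for t in [(.5736,.3723,.0603),(.5736,.3723,.08)]:
        c=p["world_to_cam"]@[*t,1];u=p["camera_matrix"]@c[:3];print("proj",t,(u[:2]/u[2]).round(1))
E
```

```text
t 49.6 p [0.5735 0.3716 0.2002] w 0.0157 F [-0.8  1.1 -1.6] q [  5.  32. 103. 104.  55. -44.]
rot [-0.002  0.002  0.002] then shift [-11.4  -0.3   8.4] world [  2.3   4.6 -13.2] down in tool [-0.966  0.     0.257] err now 0.0
axis now [ 0.    -0.002 -1.   ] tip now [0.5713 0.3674 0.0932]
side [([195.0, 196.0], 0.67, [0.3638, 0.1792, 0.08])]
proj (0.5736, 0.3723, 0.0603) [255.5 147.3]
proj (0.5736, 0.3723, 0.08) [255.2 142.4]
scene [([255.0, 157.0], 0.69, [0.3896, 0.2032, 0.08])]
proj (0.5736, 0.3723, 0.0603) [329.9 149.2]
proj (0.5736, 0.3723, 0.08) [330.6 145.4]
```

Emit:
{"method": "servo_tool", "body": {
  "deltas": "0 -6 -0.3 4 0 0 0;0 -5.4 0 4.4 0 0 0;0 0 0 0 0 0 0;0 0 0 0 0 0 0"
}}

```text
time_s: 50.13
position: [0.5752, 0.3764, 0.1864]
tool_rot: [[0.128, 0.867, 0.482], [0.224, -0.498, 0.838], [0.966, 0.001, -0.257]]
ft_force: [0.2, -0.7, -0.5]
grip_width: 0.0166
gripper_force: 59.5
```

```bash
cat > chk.py <<'E'
import sys;from dplan import *
w=int(sys.argv[1]);W=np.array(WE[w])
for n in("side","scene"):
    p=env.get_image(n);c=cloud(p).reshape(-1,3);k=c[(np.hypot(c[:,0]-W[0],c[:,1]-W[1])<.035)&(c[:,2]>.063)&(c[:,2]<.2)]
    if len(k)==0: print(n,"none");continue
    for a in np.arange(.065,.2,.015):
        g=k[(k[:,2]>=a)&(k[:,2]<a+.015)]
        if len(g): print(n,round(a,3),len(g),((g[:,:2].mean(0)-W)*1000).round(1),((g[:,:2].min(0)-W)*1000).round(0),((g[:,:2].max(0)-W)*1000).round(0))
E
python3 df.py 2 2 .08; python3 chk.py 2
```

```text
t 50.13 p [0.5752 0.3764 0.1864] w 0.0166 F [ 0.2 -0.7 -0.5] q [  5.  34. 103. 106.  55. -47.]
rot [-0.002  0.     0.001] then shift [0.6 0.7 0. ] world [ 0.7 -0.2  0.6] down in tool [-0.966  0.     0.257] err now 0.0
axis now [ 0.    -0.001 -1.   ] tip now [0.573  0.3724 0.0794]
side 0.065 3 [ -5.  -10.3] [-15. -22.] [ 1. -3.]
side 0.08 12 [ 0.4 -2.3] [-4. -6.] [4. 2.]
side 0.095 5 [ 0.6 -3.1] [-1. -6.] [4. 1.]
side 0.11 3 [-1. -6.] [-3. -8.] [ 0. -4.]
side 0.14 4 [ 5.7 -9. ] [  4. -12.] [ 8. -7.]
side 0.17 4 [-12.5  -6.6] [-19. -16.] [-8. -3.]
side 0.185 53 [ -4.8 -12.7] [-26. -32.] [14.  2.]
scene 0.065 36 [ 2.7 -2.4] [-22. -32.] [24. 26.]
scene 0.08 8 [ 0.6 -1.1] [-2. -4.] [3. 4.]
scene 0.095 6 [ 0.7 -0.4] [-1. -3.] [3. 2.]
scene 0.11 7 [0.3 0.2] [-2. -3.] [2. 3.]
scene 0.125 3 [-0.7 -1.6] [-3. -5.] [2. 1.]
scene 0.14 15 [ 4.2 -4.8] [ -3. -10.] [10.  3.]
scene 0.155 16 [ 5.9 -4. ] [ -1. -11.] [11.  6.]
scene 0.185 57 [ -3.5 -12.8] [-28. -34.] [16.  8.]
```

Emit:
{"method": "servo_tool", "body": {
  "deltas": "0 -14 0 3.7 0 0 0;0 -17 0 4.5 0 0 0;0 -17 0 4.5 0 0 0;0 -13 0 3.5 0 0 0;0 -6.6 0 1.8 0 0 0;0 0 0 0 0 0 0;0 0 0 0 0 0 0"
}}

```text
time_s: 50.82
position: [0.5758, 0.376, 0.1174]
tool_rot: [[0.126, 0.867, 0.483], [0.223, -0.499, 0.837], [0.966, 0.002, -0.257]]
ft_force: [0.6, -0.1, -1.1]
grip_width: 0.0161
gripper_force: 59.6
```

```bash
python3 df.py 2 2 .009
```

```text
t 50.82 p [0.5758 0.376  0.1174] w 0.0161 F [ 0.6 -0.1 -1.1] q [  5.  41. 105. 112.  58. -58.]
rot [-0.001 -0.     0.002] then shift [-1.3 -0.   0.5] world [ 0.1  0.2 -1.4] down in tool [-0.966  0.     0.257] err now 0.0
axis now [ 0.002 -0.001 -1.   ] tip now [0.5738 0.3721 0.0104]
```

Emit:
{"method": "servo_tool", "body": {
  "deltas": "0 -1.3 0 0.5 0 0 0;0.3 0 0 0 0 0 0;0.3 0 0 0 0 0 0;0.3 0 0 0 0 0 0;0.3 0 0 -10 0 0 0;0.3 0 0 -30 0 0 0;0.4 5 0 -40 0 0 0;0.4 30 0 -25 0 0 0"
}}

```text
time_s: 51.48
position: [0.5272, 0.2937, 0.1739]
tool_rot: [[0.134, 0.866, 0.481], [0.224, -0.5, 0.837], [0.965, -0.005, -0.261]]
ft_force: [0.4, -0.4, 0.5]
grip_width: 0.034
gripper_force: 0.0
```

Emit:
{"method": "servo_tool", "body": {
  "deltas": "0.5 38 0 0 0 0 0;0.5 30 0 0 0 0 0;0.5 0 0 0 0 0 0"
}}

```text
time_s: 51.73
position: [0.5386, 0.3113, 0.2485]
tool_rot: [[0.117, 0.867, 0.485], [0.223, -0.499, 0.838], [0.968, 0.01, -0.251]]
ft_force: [0.1, -0.8, 0.2]
grip_width: 0.0429
gripper_force: 0.0
```

```bash
python3 dp.py 1
python3 - <<'E'
from h import *
WE=[(.5873,.2856),(.5805,.3287),(.5736,.3723)]
for n in("side","scene"):
    c=cloud(env.get_image(n)).reshape(-1,3);k=c[(np.hypot(c[:,0]-.5736,c[:,1]-.3723)<.025)&(c[:,2]>.07)]
    print(n,len(k),np.percentile(k[:,2],[2,98]).round(4),k[k[:,2]>.135].mean(0).round(4),k[k[:,2]<.09].mean(0).round(4))
E
```

```text
t 51.73 p [0.5386 0.3113 0.2485] w 0.0429
above: rot first [-0.442 -1.487  0.778] then shift [-30.1 -30.4 217. ]  then down 40 = [10.3 -0.  38.7]
world up in tool [-0.257  0.    -0.966] yaw needed 0.807
side 113 [0.0723 0.1419] [0.5813 0.3672 0.1393] [0.5737 0.3632 0.0799]
scene 134 [0.0744 0.1512] [0.5739 0.3697 0.1451] [0.5766 0.3669 0.0811]
```

Emit:
{"method": "servo_tool", "body": {
  "deltas": "0.5 0 0 0 -0.0295 -0.0991 0.0519;0.5 0 0 0 -0.0295 -0.0991 0.0519;0.5 0 0 0 -0.0295 -0.0991 0.0519;0.5 0 0 0 -0.0295 -0.0991 0.0519;0.5 0 0 0 -0.0295 -0.0991 0.0519;0.5 0 0 0 -0.0295 -0.0991 0.0519;0.5 0 0 0 -0.0295 -0.0991 0.0519;0.5 0 0 0 -0.0295 -0.0991 0.0519"
}}

```text
time_s: 52.5
position: [0.5343, 0.3139, 0.2375]
tool_rot: [[0.675, 0.654, 0.342], [0.46, -0.735, 0.499], [0.577, -0.18, -0.797]]
ft_force: [-0.3, -0.2, -1.6]
grip_width: 0.0427
gripper_force: 0.0
```

Emit:
{"method": "servo_tool", "body": {
  "deltas": "0.5 0 0 0 -0.0295 -0.0991 0.0519;0.5 0 0 0 -0.0295 -0.0991 0.0519;0.5 0 0 0 -0.0295 -0.0991 0.0519;0.5 0 0 0 -0.0295 -0.0991 0.0519;0.5 0 0 0 -0.0295 -0.0991 0.0519;0.5 0 0 0 -0.0295 -0.0991 0.0519;0.5 0 0 0 -0.0295 -0.0991 0.0519;0.5 0 0 0 0 0 0"
}}

```text
time_s: 53.17
position: [0.5356, 0.3151, 0.2361]
tool_rot: [[0.935, 0.325, -0.144], [0.332, -0.943, 0.026], [-0.128, -0.073, -0.989]]
ft_force: [0.5, 0.9, -0.4]
grip_width: 0.0421
gripper_force: 0.0
```

```bash
python3 dp.py 1
```

```text
t 53.17 p [0.5356 0.3151 0.2361] w 0.0421
above: rot first [-0.054 -0.128  0.104] then shift [-31.4 -26.  204.5]  then down 40 = [10.3 -0.  38.7]
world up in tool [-0.257  0.    -0.966] yaw needed 0.807
```

Emit:
{"method": "servo_tool", "body": {
  "deltas": "0.5 0 0 0 -0.027 -0.064 0.052;0.5 0 0 0 -0.027 -0.064 0.052;0.5 -5.2 -4.3 34.1 0 0 0;0.5 -5.2 -4.3 34.1 0 0 0;0.5 -5.2 -4.3 34.1 0 0 0;0.5 -5.2 -4.3 34.1 0 0 0;0.5 -5.2 -4.3 34.1 0 0 0;0.5 -5.4 -4.5 34 0 0 0"
}}

```text
time_s: 53.83
position: [0.4483, 0.3202, 0.0472]
tool_rot: [[0.94, 0.239, -0.241], [0.233, -0.971, -0.056], [-0.248, -0.003, -0.969]]
ft_force: [1.5, 0.7, 0.1]
grip_width: 0.0426
gripper_force: 0.0
```

Emit:
{"method": "servo_tool", "body": {
  "deltas": "0.5 0 0 0 0 0 0;0.5 0 0 0 0 0 0"
}}

```text
time_s: 54.0
position: [0.4493, 0.3204, 0.0487]
tool_rot: [[0.94, 0.239, -0.243], [0.232, -0.971, -0.058], [-0.25, -0.002, -0.968]]
ft_force: [0.4, 0.0, 1.9]
grip_width: 0.0427
gripper_force: 0.0
```

```bash
python3 dp.py 1
python3 - <<'E'
from h import *
p=env.get_image("side");print([(ray(p,a["uv"],.002).round(3)[:2].tolist(),round(a["conf"],2)) for a in env.spot_point("driver0",p)])
print([(ray(p,a["uv"],.011).round(3)[:2].tolist(),round(a["conf"],2)) for a in env.spot_point("driver0_tip",p)])
E
```

```text
t 54.0 p [0.4493 0.3204 0.0487] w 0.0427
above: rot first [-0.002 -0.007  0.002] then shift [ 0.2 -0.3  2.3]  then down 40 = [10.3 -0.  38.7]
world up in tool [-0.257  0.    -0.966] yaw needed 0.807
[([0.433, 0.246], 0.79), ([0.532, -0.012], 0.49)]
[([0.354, 0.256], 0.65)]
```

Emit:
{"method": "servo_tool", "body": {
  "deltas": "0.5 5 -0.3 20 -0.002 -0.007 0.002;0.5 5.4 0 21 0 0 0;0.5 0 0 0 0 0 0;0 0 0 0 0 0 0;0 0 0 0 0 0 0;0 0 0 0 0 0 0;0 0 0 0 0 0 0;0 0 0 0 0 0 0"
}}

```text
time_s: 54.82
position: [0.4514, 0.3217, 0.0091]
tool_rot: [[0.941, 0.237, -0.243], [0.229, -0.972, -0.059], [-0.25, 0.0, -0.968]]
ft_force: [1.2, -0.6, 7.7]
grip_width: 0.0162
gripper_force: 60.5
```

Emit:
{"method": "servo_tool", "body": {
  "deltas": "0 -4 0 -15 0 0 0;0 -9 0 -33.8 0 0 0;0 -9 0 -33.8 0 0 0;0 -9 0 -33.8 0 0 0;0 -9 0 -33.8 0 0 0;0 -9 0 -33.8 0 0 0;0 -5 0 -19 0 0 0;0 0 0 0 0 0 0"
}}

```text
time_s: 55.48
position: [0.4505, 0.3219, 0.2227]
tool_rot: [[0.942, 0.237, -0.237], [0.23, -0.972, -0.057], [-0.244, -0.001, -0.97]]
ft_force: [-0.4, 0.6, -0.9]
grip_width: 0.0161
gripper_force: 59.6
```

Emit:
{"method": "servo_tool", "body": {
  "deltas": "0 0 0 0 -0.026 0 -0.0975;0 0 0 0 -0.026 0 -0.0975;0 0 0 0 -0.026 0 -0.0975;0 0 0 0 -0.026 0 -0.0975;0 0 0 0 -0.026 0 -0.0975;0 0 0 0 -0.026 0 -0.0975;0 0 0 0 -0.026 0 -0.0975;0 0 0 0 -0.026 0 -0.0975"
}}

```text
time_s: 56.15
position: [0.4491, 0.3213, 0.2168]
tool_rot: [[0.48, 0.868, -0.124], [0.839, -0.496, -0.224], [-0.256, 0.003, -0.967]]
ft_force: [-0.2, -0.0, -1.4]
grip_width: 0.0159
gripper_force: 59.6
```

Emit:
{"method": "servo_tool", "body": {
  "deltas": "0 0 0 0 0 0.1 0;0 0 0 0 0 0.1 0;0 0 0 0 0 0.1 0;0 0 0 0 0 0.1 0;0 0 0 0 0 0.1 0;0 0 0 0 0 0.1 0;0 0 0 0 0 0.1 0;0 0 0 0 0 0.1 0"
}}

```text
time_s: 56.82
position: [0.4491, 0.321, 0.2176]
tool_rot: [[0.427, 0.865, 0.265], [0.74, -0.502, 0.447], [0.52, 0.005, -0.854]]
ft_force: [1.0, 1.2, -0.1]
grip_width: 0.0165
gripper_force: 59.6
```

Emit:
{"method": "servo_tool", "body": {
  "deltas": "0 0 0 0 0 0.1 0;0 0 0 0 0 0.1 0;0 0 0 0 0 0.1 0;0 0 0 0 0 0.1 0;0 0 0 0 0 0.1 0;0 0 0 0 0 0.1 0;0 0 0 0 0 0.1 0;0 0 0 0 0 0.07 0"
}}

```text
time_s: 57.48
position: [0.4479, 0.3219, 0.2163]
tool_rot: [[0.151, 0.867, 0.474], [0.262, -0.498, 0.827], [0.953, -0.001, -0.303]]
ft_force: [0.4, -0.3, -1.1]
grip_width: 0.0164
gripper_force: 59.6
```

```bash
python3 df.py 1 1 .09
```

```text
t 57.48 p [0.4479 0.3219 0.2163] w 0.0164 F [ 0.4 -0.3 -1.1] q [ -2.  20. 121. 101.  59. -50.]
rot [-0.003  0.047  0.   ] then shift [  1.  111.4  79.1] world [134.8  10.7 -19.3] down in tool [-0.966  0.     0.257] err now 0.0
axis now [-0.024 -0.041 -0.999] tip now [0.4431 0.3136 0.1097]
```

Emit:
{"method": "servo_tool", "body": {
  "deltas": "0 0 0 0 -0.003 0.047 0;0 0 20 14 0 0 0;0 0 23 16.3 0 0 0;0 0 23 16.3 0 0 0;0 0.5 23 16.3 0 0 0;0 0.5 22.4 16.2 0 0 0;0 0 0 0 0 0 0;0 0 0 0 0 0 0"
}}

```text
time_s: 58.15
position: [0.5832, 0.3336, 0.196]
tool_rot: [[0.131, 0.867, 0.48], [0.227, -0.498, 0.837], [0.965, -0.001, -0.262]]
ft_force: [-0.4, 0.3, -0.6]
grip_width: 0.0163
gripper_force: 59.6
```

```bash
python3 df.py 1 1 .08;python3 chk.py 1 | grep -E " 0.0(8|95)| 0.11"
```

```text
t 58.15 p [0.5832 0.3336 0.196 ] w 0.0163 F [-0.4  0.3 -0.6] q [  0.  32. 103. 101.  58. -44.]
rot [-0.003  0.005 -0.   ] then shift [-9.   0.2  1.2] world [-0.4 -1.1 -9. ] down in tool [-0.966  0.     0.257] err now 0.0
axis now [-0.003 -0.004 -1.   ] tip now [0.5806 0.3293 0.089 ]
side 0.08 13 [-0.2 10.6] [-6. -8.] [ 6. 34.]
side 0.095 8 [ 2.1 -1.7] [ 0. -5.] [4. 1.]
side 0.11 7 [ 3.  -1.3] [ 1. -4.] [5. 3.]
scene 0.08 6 [-0.8 12.4] [-5. -0.] [ 4. 33.]
scene 0.095 8 [0.5 1.4] [-4. -1.] [4. 3.]
scene 0.11 7 [0.1 5.6] [-2. -1.] [ 2. 35.]
```

Emit:
{"method": "servo_tool", "body": {
  "deltas": "0 -13 -0.2 3 0 0.005 0;0 -17 0 4.5 0 0 0;0 -17 0 4.5 0 0 0;0 -15 0 4 0 0 0;0 -12 0 3.2 0 0 0;0 -3 0 0.8 0 0 0;0 0 0 0 0 0 0;0 0 0 0 0 0 0"
}}

```text
time_s: 58.92
position: [0.5818, 0.3335, 0.1176]
tool_rot: [[0.128, 0.868, 0.48], [0.222, -0.497, 0.839], [0.967, -0.001, -0.256]]
ft_force: [-0.5, 0.3, -0.0]
grip_width: 0.0165
gripper_force: 59.7
```

```bash
python3 df.py 1 1 .009
```

```text
t 58.92 p [0.5818 0.3335 0.1176] w 0.0165 F [-0.5  0.3 -0. ] q [  0.  41. 106. 107.  62. -58.]
rot [-0.003 -0.001 -0.   ] then shift [-1.6  1.3  0.1] world [ 1.  -0.9 -1.6] down in tool [-0.966  0.     0.257] err now 0.0
axis now [-0.     0.001 -1.   ] tip now [0.5795 0.3297 0.0106]
```

Release, retreat, and turn for the last driver.

Emit:
{"method": "servo_tool", "body": {
  "deltas": "0 -1.6 1 0.4 0 0 0;0.3 0 0 0 0 0 0;0.3 0 0 0 0 0 0;0.3 0 0 0 0 0 0;0.3 0 0 -10 0 0 0;0.3 0 0 -30 0 0 0;0.4 5 0 -40 0 0 0;0.4 30 0 -25 0 0 0"
}}

```text
time_s: 59.58
position: [0.5352, 0.2503, 0.1736]
tool_rot: [[0.136, 0.867, 0.48], [0.222, -0.499, 0.838], [0.966, -0.008, -0.26]]
ft_force: [1.0, -0.4, -0.5]
grip_width: 0.0341
gripper_force: 0.0
```

Emit:
{"method": "servo_tool", "body": {
  "deltas": "0.5 38 0 0 0 0 0;0.5 30 0 0 0 0 0;0.5 0 0 0 0 0 0"
}}

```text
time_s: 59.83
position: [0.5464, 0.2677, 0.2476]
tool_rot: [[0.119, 0.867, 0.483], [0.222, -0.498, 0.838], [0.968, 0.008, -0.252]]
ft_force: [-0.3, -0.5, 1.9]
grip_width: 0.0426
gripper_force: 0.0
```

```bash
python3 dp.py 0
python3 - <<'E'
from h import *
for x,y in((.5805,.3287),(.5736,.3723)):
  for n in("side","scene"):
    c=cloud(env.get_image(n)).reshape(-1,3);k=c[(np.hypot(c[:,0]-x,c[:,1]-y)<.021)&(c[:,2]>.07)]
    print(n,len(k),np.percentile(k[:,2],[2,98]).round(4),k[k[:,2]>.135].mean(0).round(4),k[k[:,2]<.09].mean(0).round(4))
E
```

```text
t 59.83 p [0.5464 0.2677 0.2476] w 0.0426
above: rot first [-0.6   -1.407  1.044] then shift [-26.4  24.1 215.2]  then down 40 = [10.3 -0.  38.7]
world up in tool [-0.257  0.    -0.966] yaw needed 1.09
side 94 [0.0727 0.1409] [0.5919 0.3277 0.1417] [0.5829 0.3226 0.0794]
scene 135 [0.073  0.1502] [0.583  0.3296 0.1451] [0.584  0.3268 0.0811]
side 20 [0.0703 0.101 ] [nan nan nan] [0.5701 0.3617 0.0788]
scene 93 [0.0809 0.1516] [0.5749 0.3699 0.146 ] [0.5827 0.3709 0.0822]<stdin>:5: RuntimeWarning: Mean of empty slice.
  ret = um.true_divide(
```

Emit:
{"method": "servo_tool", "body": {
  "deltas": "0.5 0 0 0 -0.0333 -0.0782 0.058;0.5 0 0 0 -0.0333 -0.0782 0.058;0.5 0 0 0 -0.0333 -0.0782 0.058;0.5 0 0 0 -0.0333 -0.0782 0.058;0.5 0 0 0 -0.0333 -0.0782 0.058;0.5 0 0 0 -0.0333 -0.0782 0.058;0.5 0 0 0 -0.0333 -0.0782 0.058;0.5 0 0 0 -0.0333 -0.0782 0.058"
}}

```text
time_s: 60.7
position: [0.5445, 0.2683, 0.2391]
tool_rot: [[0.719, 0.568, 0.401], [0.342, -0.791, 0.508], [0.605, -0.228, -0.763]]
ft_force: [0.0, -0.6, -1.5]
grip_width: 0.043
gripper_force: 0.0
```

Emit:
{"method": "servo_tool", "body": {
  "deltas": "0.5 0 0 0 -0.0333 -0.0782 0.058;0.5 0 0 0 -0.0333 -0.0782 0.058;0.5 0 0 0 -0.0333 -0.0782 0.058;0.5 0 0 0 -0.0333 -0.0782 0.058;0.5 0 0 0 -0.0333 -0.0782 0.058;0.5 0 0 0 -0.0333 -0.0782 0.058;0.5 0 0 0 -0.0333 -0.0782 0.058;0.5 0 0 0 -0.0333 -0.0782 0.058"
}}

```text
time_s: 61.37
position: [0.5446, 0.2687, 0.2393]
tool_rot: [[0.992, 0.102, -0.073], [0.11, -0.988, 0.107], [-0.061, -0.114, -0.992]]
ft_force: [0.0, -0.6, -0.1]
grip_width: 0.0427
gripper_force: 0.0
```

Emit:
{"method": "servo_tool", "body": {
  "deltas": "0.5 0 0 0 -0.0333 -0.0782 0.058;0.5 0 0 0 -0.0333 -0.0782 0.058;0.5 0 0 0 0 0 0"
}}

```text
time_s: 61.62
position: [0.5457, 0.2689, 0.2374]
tool_rot: [[0.974, -0.002, -0.225], [0.006, -0.999, 0.032], [-0.225, -0.033, -0.974]]
ft_force: [0.6, -0.5, -0.7]
grip_width: 0.043
gripper_force: 0.0
```

```bash
python3 dp.py 0
```

```text
t 61.62 p [0.5457 0.2689 0.2374] w 0.043
above: rot first [-0.022 -0.032  0.048] then shift [-28.4  25.3 205.1]  then down 40 = [10.3 -0.  38.7]
world up in tool [-0.257  0.    -0.966] yaw needed 1.09
```

Emit:
{"method": "servo_tool", "body": {
  "deltas": "0.5 0 0 0 -0.022 -0.032 0.048;0.5 -4.7 4.2 34.2 0 0 0;0.5 -4.7 4.2 34.2 0 0 0;0.5 -4.7 4.2 34.2 0 0 0;0.5 -4.7 4.2 34.2 0 0 0;0.5 -4.7 4.2 34.2 0 0 0;0.5 -4.9 4.3 34.1 0 0 0;0.5 0 0 0 0 0 0"
}}

```text
time_s: 62.28
position: [0.4599, 0.246, 0.0441]
tool_rot: [[0.965, -0.04, -0.26], [-0.039, -0.999, 0.011], [-0.26, -0.001, -0.966]]
ft_force: [-1.0, 0.2, -0.1]
grip_width: 0.0423
gripper_force: 0.0
```

```bash
python3 dp.py 0
```

```text
t 62.28 p [0.4599 0.246  0.0441] w 0.0423
above: rot first [0.    0.003 0.003] then shift [ 3.8 -1.3 -3.5]  then down 40 = [10.3 -0.  38.7]
world up in tool [-0.257  0.    -0.966] yaw needed 1.09
```

Emit:
{"method": "servo_tool", "body": {
  "deltas": "0.5 7 -1.3 17 0 0.003 0.003;0.5 7 0 18 0 0 0;0.5 0 0 0 0 0 0;0 0 0 0 0 0 0;0 0 0 0 0 0 0;0 0 0 0 0 0 0;0 0 0 0 0 0 0;0 0 0 0 0 0 0"
}}

```text
time_s: 62.95
position: [0.4716, 0.2489, 0.0137]
tool_rot: [[0.969, -0.045, -0.242], [-0.042, -0.999, 0.014], [-0.242, -0.003, -0.97]]
ft_force: [-0.4, -0.7, 7.8]
grip_width: 0.0156
gripper_force: 59.5
```

Emit:
{"method": "servo_tool", "body": {
  "deltas": "0 -4 0 -15 0 0 0;0 -9 0 -33.8 0 0 0;0 -9 0 -33.8 0 0 0;0 -9 0 -33.8 0 0 0;0 -9 0 -33.8 0 0 0;0 -9 0 -33.8 0 0 0;0 -5 0 -19 0 0 0;0 0 0 0 -0.0255 0 -0.0957"
}}

```text
time_s: 63.62
position: [0.4693, 0.2483, 0.2275]
tool_rot: [[0.97, 0.053, -0.235], [0.053, -0.999, -0.01], [-0.236, -0.003, -0.972]]
ft_force: [0.1, 0.3, -1.1]
grip_width: 0.0157
gripper_force: 58.6
```

Emit:
{"method": "servo_tool", "body": {
  "deltas": "0 0 0 0 -0.0255 0 -0.0957;0 0 0 0 -0.0255 0 -0.0957;0 0 0 0 -0.0255 0 -0.0957;0 0 0 0 -0.0255 0 -0.0957;0 0 0 0 -0.0255 0 -0.0957;0 0 0 0 -0.0255 0 -0.0957;0 0 0 0 -0.0255 0 -0.0957;0 0 0 0 -0.0255 0 -0.0957"
}}

```text
time_s: 64.28
position: [0.4679, 0.2484, 0.2227]
tool_rot: [[0.64, 0.752, -0.157], [0.728, -0.659, -0.191], [-0.247, 0.009, -0.969]]
ft_force: [0.6, -0.1, -0.8]
grip_width: 0.0156
gripper_force: 58.6
```

Emit:
{"method": "servo_tool", "body": {
  "deltas": "0 0 0 0 -0.0255 0 -0.0957;0 0 0 0 -0.0255 0 -0.0957;0 0 0 0 0 0.1 0;0 0 0 0 0 0.1 0;0 0 0 0 0 0.1 0;0 0 0 0 0 0.1 0;0 0 0 0 0 0.1 0;0 0 0 0 0 0.1 0"
}}

```text
time_s: 64.95
position: [0.468, 0.2483, 0.2234]
tool_rot: [[0.468, 0.864, 0.184], [0.813, -0.503, 0.293], [0.346, 0.013, -0.938]]
ft_force: [0.0, 1.7, -0.6]
grip_width: 0.0157
gripper_force: 58.6
```

Emit:
{"method": "servo_tool", "body": {
  "deltas": "0 0 0 0 0 0.1 0;0 0 0 0 0 0.1 0;0 0 0 0 0 0.1 0;0 0 0 0 0 0.1 0;0 0 0 0 0 0.1 0;0 0 0 0 0 0.1 0;0 0 0 0 0 0.1 0;0 0 0 0 0 0.1 0"
}}

```text
time_s: 65.62
position: [0.4683, 0.2479, 0.2235]
tool_rot: [[0.192, 0.864, 0.466], [0.357, -0.504, 0.787], [0.914, 0.015, -0.405]]
ft_force: [0.3, 0.8, -1.5]
grip_width: 0.0157
gripper_force: 58.6
```

Emit:
{"method": "servo_tool", "body": {
  "deltas": "0 0 0 0 0 0.1 0;0 0 0 0 0 0.07 0;0 0 0 0 0 0 0"
}}

```text
time_s: 65.87
position: [0.4681, 0.2477, 0.221]
tool_rot: [[0.119, 0.864, 0.489], [0.219, -0.504, 0.836], [0.968, 0.007, -0.249]]
ft_force: [0.3, -0.0, -0.5]
grip_width: 0.0161
gripper_force: 58.7
```

```bash
python3 df.py 0 0 .09
```

```text
t 65.87 p [0.4681 0.2477 0.221 ] w 0.0161 F [ 0.3 -0.  -0.5] q [-15.  22. 122.  94.  69. -53.]
rot [ 0.006 -0.008  0.006] then shift [ 1.7 84.3 99.9] world [121.5  41.8 -24. ] down in tool [-0.966  0.     0.257] err now 0.0
axis now [ 0.011  0.004 -1.   ] tip now [0.467  0.2442 0.114 ]
```

Emit:
{"method": "servo_tool", "body": {
  "deltas": "0 0 0 0 0.006 -0.008 0.006;0 1.3 15 16 0 0 0;0 1.3 17.3 18.8 0 0 0;0 1.3 17.3 18.8 0 0 0;0 1.3 17.3 18.8 0 0 0;0 1.5 17.4 18.9 0 0 0;0 0 0 0 0 0 0;0 0 0 0 0 0 0"
}}

```text
time_s: 66.53
position: [0.5863, 0.2851, 0.2064]
tool_rot: [[0.124, 0.868, 0.481], [0.227, -0.497, 0.838], [0.966, 0.005, -0.259]]
ft_force: [-0.6, -0.3, -0.6]
grip_width: 0.0156
gripper_force: 58.7
```

```bash
python3 df.py 0 0 .097;python3 chk.py 0
python3 - <<'E'
from h import *
p=env.get_image("wrist");print([(np.round(a["uv"]),round(a["conf"],2),ray(p,a["uv"],.09).round(4)) for a in env.spot_point("driver0_tip",p)])
c=cloud(p).reshape(-1,3);k=c[(np.hypot(c[:,0]-.5873,c[:,1]-.2856)<.03)&(c[:,2]>.064)&(c[:,2]<.25)]
for a in np.arange(.065,.25,.015):
    g=k[(k[:,2]>=a)&(k[:,2]<a+.015)]
    if len(g):print(round(a,3),len(g),(1000*(g.mean(0)-[.5873,.2856,0])).round(1))
E
```

```text
t 66.53 p [0.5863 0.2851 0.2064] w 0.0156 F [-0.6 -0.3 -0.6] q [ -6.  31. 104.  96.  63. -43.]
rot [-0.002  0.002  0.006] then shift [-1.   0.6  5.8] world [ 3.3  4.4 -2.4] down in tool [-0.966  0.     0.257] err now 0.0
axis now [ 0.004 -0.004 -1.   ] tip now [0.5845 0.2808 0.0994]
side 0.065 8 [-4.7 32.7] [-9. 29.] [ 0. 34.]
side 0.08 8 [-0.3 13.1] [-6. -9.] [ 5. 35.]
side 0.095 11 [ 1.6 -7.1] [ -1. -11.] [ 5. -2.]
side 0.11 9 [ 1.7 -5.6] [ -0. -10.] [ 4. -3.]
side 0.125 3 [ 1.9 -8.9] [ -0. -11.] [ 3. -8.]
side 0.155 4 [  4.9 -11.1] [  2. -17.] [ 7. -6.]
side 0.185 3 [-10.5  -5.1] [-12.  -6.] [-9. -4.]
scene 0.065 32 [-0.3  1.1] [-23. -26.] [24. 33.]
scene 0.08 1 [ 1.7 -2.9] [ 2. -3.] [ 2. -3.]
scene 0.095 9 [ 0.4 -2.1] [-4. -4.] [4. 0.]
scene 0.11 5 [ 0.  -1.5] [-2. -2.] [ 2. -1.]
scene 0.125 8 [ 1.2 -1.5] [-2. -4.] [3. 1.]
scene 0.14 3 [ 0.2 -4.8] [-3. -7.] [ 4. -2.]
scene 0.155 21 [ 2.4 -5.2] [ -8. -11.] [10.  4.]
scene 0.17 21 [ 5.4 -3.9] [ -5. -11.] [11.  3.]
scene 0.185 7 [8.7 1.4] [ 6. -4.] [11.  6.]
[]
0.095 1 [ -2.4  -1.8 109.9]
0.11 158 [ -1.2  -3.2 118.2]
0.125 186 [ -1.3  -2.9 132.7]
0.14 174 [ -4.2  -6.8 151.1]
0.155 741 [ -4.8  -7.5 162.6]
0.17 848 [ -4.9  -7.4 177.6]
0.185 952 [ -5.4  -7.2 192.7]
0.2 1768 [ -6.5  -8.5 209.3]
0.215 3828 [ -5.8  -8.2 222.5]
0.23 40 [ -0.5  -1.7 230.2]
```

Emit:
{"method": "servo_tool", "body": {
  "deltas": "0 -12 -1 5 0 0 0;0 -17 0 4.5 0 0 0;0 -17 0 4.5 0 0 0;0 -15 0 4 0 0 0;0 -11 0 2.9 0 0 0;0 -4 0 1.1 0 0 0;0 0 0 0 0 0 0;0 0 0 0 0 0 0"
}}

```text
time_s: 67.4
position: [0.5862, 0.2859, 0.1268]
tool_rot: [[0.126, 0.867, 0.483], [0.225, -0.499, 0.837], [0.966, 0.003, -0.258]]
ft_force: [-0.5, -0.3, -1.0]
grip_width: 0.0156
gripper_force: 58.7
```

```bash
python3 df.py 0 0 .016
python3 - <<'E'
from h import *
p=env.get_image("wrist")
c=cloud(p).reshape(-1,3);k=c[(np.hypot(c[:,0]-.5873,c[:,1]-.2856)<.03)&(c[:,2]>.060)&(c[:,2]<.15)]
for a in np.arange(.06,.12,.004):
    g=k[(k[:,2]>=a)&(k[:,2]<a+.004)]
    if len(g):print(round(a,3),len(g),(1000*(g.mean(0)-[.5873,.2856,0])).round(1))
E
```

```text
t 67.4 p [0.5862 0.2859 0.1268] w 0.0156 F [-0.5 -0.3 -1. ] q [ -6.  40. 107. 102.  64. -56.]
rot [-0.001  0.001  0.004] then shift [-2.5  1.1  5.6] world [ 3.3  3.6 -3.8] down in tool [-0.966  0.     0.257] err now 0.0
axis now [ 0.002 -0.002 -1.   ] tip now [0.5843 0.2818 0.0198]
0.06 189 [-8.8 -4.2 60.6]
0.064 2 [-0.6 -2.3 64.2]
0.068 12 [-6.1 -4.2 71. ]
0.072 148 [-3.8 -6.2 74.3]
0.076 184 [-3.7 -6.4 78. ]
0.08 199 [-3.7 -6.3 81.9]
0.084 219 [-3.9 -6.1 86.1]
0.088 185 [-3.8 -6.1 90. ]
0.092 233 [-3.9 -6.1 94. ]
0.096 226 [-4.1 -6.  98.1]
0.1 230 [ -4.2  -5.9 102. ]
0.104 227 [ -4.3  -5.8 105.9]
0.108 255 [ -4.5  -5.6 110. ]
0.112 250 [ -4.4  -5.7 114.1]
0.116 270 [ -4.6  -6.3 118.1]
```

Emit:
{"method": "servo_tool", "body": {
  "deltas": "0 -2.5 0 0.7 0 0 0;0 0 0 0 0 0 0;0.3 0 0 0 0 0 0;0.3 0 0 0 0 0 0;0.3 0 0 0 0 0 0;0.3 0 0 -10 0 0 0;0.3 0 0 -30 0 0 0;0.4 5 0 -40 0 0 0"
}}

```text
time_s: 68.12
position: [0.5471, 0.2206, 0.1486]
tool_rot: [[0.127, 0.868, 0.479], [0.225, -0.496, 0.839], [0.966, 0.002, -0.258]]
ft_force: [-0.0, -2.2, 1.1]
grip_width: 0.0339
gripper_force: 0.0
```

Emit:
{"method": "servo_tool", "body": {
  "deltas": "0.5 25 0 -30 0 0 0;0.5 38 0 -10 0 0 0;0.5 30 0 -20 0 0 0;0.5 20 0 -20 0 0 0;0.5 0 0 0 0 0 0;0.5 0 0 0 0 0 0"
}}

```text
time_s: 68.62
position: [0.5236, 0.178, 0.2798]
tool_rot: [[0.124, 0.866, 0.484], [0.226, -0.5, 0.836], [0.966, 0.006, -0.258]]
ft_force: [-0.1, 0.8, -0.2]
grip_width: 0.0428
gripper_force: 0.0
```

```bash
python3 go.py
python3 - <<'E'
from h import *
for n in("side","scene"):
  p=env.get_image(n);c=cloud(p).reshape(-1,3)
  for x,y in((.5873,.2856),(.5805,.3287),(.5736,.3723)):
    k=c[(np.hypot(c[:,0]-x,c[:,1]-y)<.021)&(c[:,2]>.068)]
    print(n,len(k),np.percentile(k[:,2],[2,98]).round(4) if len(k) else "")
  k=c[(abs(c[:,1])<.09)&(c[:,0]>.6)&(c[:,0]<.72)&(c[:,2]>.1)&(c[:,2]<.32)];print("lid",len(k),k.max(0).round(3),np.polyfit(k[:,2],k[:,0],1).round(3))
  ims=p["img"][80:410,120:410] if n=="side" else p["img"][80:410,120:410]
  save("f_"+n,ims)
  for t in("stray0","scrap0"): print(t,[(ray(p,a["uv"],.012).round(3)[:2].tolist(),round(a["conf"],2)) for a in env.spot_point(t,p)])
a=np.hstack([cv2.imread("pics/f_side.png"),cv2.imread("pics/f_scene.png")]);a=cv2.resize(a,None,fx=1.37,fy=1.37)
cv2.imwrite("pics/final.png",np.clip(a.astype(int)*2,0,255).astype(np.uint8))
E
```

```text
t 68.62 p [0.5236 0.178  0.2798] F [-0.1  0.8 -0.2] w 0.0428 z [ 0.484  0.836 -0.258] y [ 0.866 -0.5    0.006]
side 162 [0.0692 0.1456]
side 78 [0.069  0.1468]
side 51 [0.1247 0.1477]
lid 1824 [0.685 0.09  0.287] [0.174 0.627]
stray0 [([0.754, -0.226], 0.68), ([0.537, 0.002], 0.61), ([0.548, 0.027], 0.59), ([0.538, -0.013], 0.51)]
scrap0 [([0.544, 0.015], 0.74), ([0.6, 0.037], 0.46), ([0.602, 0.08], 0.44), ([0.572, 0.078], 0.4), ([0.762, -0.227], 0.38)]
scene 135 [0.0749 0.1502]
scene 112 [0.078  0.1515]
scene 91 [0.0772 0.1499]
lid 347 [0.685 0.09  0.292] [0.107 0.647]
stray0 [([0.533, 0.004], 0.63), ([0.531, 0.001], 0.56), ([0.763, -0.217], 0.38), ([0.526, 0.001], 0.37)]
scrap0 [([0.526, 0.011], 0.65), ([0.562, 0.089], 0.59), ([0.591, 0.074], 0.54), ([0.588, 0.036], 0.49), ([0.513, 0.058], 0.46)]
```

View pics/final.png

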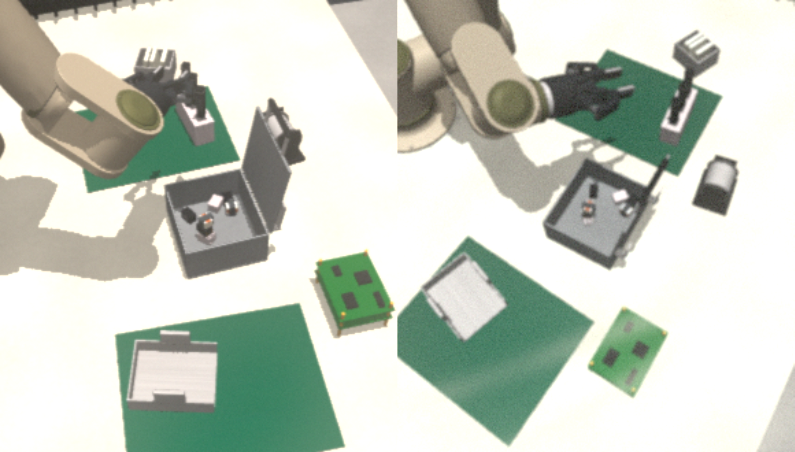

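Run:
```python
from h import *
c=cloud(env.get_image("scene")).reshape(-1,3);k=c[(abs(c[:,0]-.535)<.03)&(abs(c[:,1])<.04)&(c[:,2]<.075)];print("pile top",np.percentile(k[:,2],[50,98,99.5]).round(3))
print(env.close_job())
```

```text
pile top [0.006 0.068 0.069]
the job is handed in; nothing more can be done
None
```

The job is handed in at about 69 s of the 208 s allowed: the lid is open, the tray is emptied and back on its mat, the three loose parts were dropped into the box, and all three drivers stand tip down in their wells. I saw six of the seven scrap parts in the box; the seventh, a relay, is most likely under the pile, which stands taller than one part.

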